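# Charge a grinding jar and close its pinned lid

## Robot

A 6-joint arm with a two-finger parallel gripper is mounted at the origin on a cart in front of the work surface, level with it; the furniture and walls round the work are solid. World frame = base frame: x ahead of the robot, y to its left, z up, the work surface at z = 0. Lengths are in m, angles in rad, forces in N, time in s.
With the tool pointing down it reaches from about 0.225 to 0.875 m from the base axis. Payload 3.4 kg.
Tool frame: the origin (TCP) lies at the very end of the fingers, on their centre line; the grasp point (between the pads) lies 19 mm behind it; z points along the fingers, y is the direction in which the jaws open and shut (so a half turn about z gives the same grasp; the last joint's range is limited). The gripper opens to 85 mm and grips with 20 to 120 N. Pads are 22 mm wide; open, the fingers measure 114 mm over their backs; the gripper's body (76 mm by 85 mm) begins 54 mm behind the grasp point. The pads swing forward as they close: fully open they stand 13 mm farther back than shut.
Start: joints at [1.059, 0.276, 1.505, -0, 1.361, -0.121], TCP at [0.219, 0.532, 0.231] pointing down, gripper open.
Joint ranges: [-2.89, 2.89], [-0.75, 2.08], [0.22, 2.7], [-1.18, 4.32], [0.11, 2.71], [-2.7, 2.7]. Speed limits (rad/s): [2.57, 2.57, 3.14, 3.14, 3.14, 3.14].

## Interface

Orientations are given as a unit quaternion [w, x, y, z].
In Python, from rig import get_state, get_image, camera_model, sign_off gives the robot as it stands. The module is installed in compiled form; this text tells all that it offers.
- The arm moves only by the tool drive_tool, never from a script. Its argument "motion" is text: rows parted by semicolons, each of 7 numbers parted by spaces: the turn, a rotation vector about the tool's x, y, z in degrees, then the shift along the tool's x, y, z in m, then the opening in per cent of the stroke, from 0 (shut) to 100 (fully open). In form: wx wy wz tx ty tz hand; .... A call has 1 to 12 rows; each row shifts and turns the pose as measured when the row begins, along the tool's axes as they then stand; what a row does not reach is not made up. A row lasts 1/8 s, in which the tool goes at most 62.5 mm and 10.7 degrees, less where a joint would pass 70% of its speed; a pose out of reach is approached as far as the arm can. A call is refused whole if a number of a shift passes 0.0625 or a number of a turn 10.7, either way. A call with a gripper value outside its range is refused whole. The fingers move at their own pace and stop on an object; "newtons" is the grip in N (left out, the last holds). Time passes only in rows, so rows that do not move let the fingers close. It gives the time, the measured TCP pose, the force and the opening at its end, in the units of the state.
- get_state(): the state, without advancing time (a new reading comes with each control period).
- get_image(name): name is "scene" or "top"; returns (picture, depth): 480x640x3 uint8, red, green, blue; 480x640 float32, m along the optical axis (not along the pixel's ray), 0 where there is no reading.
- camera_model(name): a dict with "camera_matrix" (3x3 intrinsics, pixels), "D" ([k1, k2, p1, p2, k3] as OpenCV has them; the pictures are not rectified), "cam_to_world" (4x4, takes a point from camera to world coordinates). Camera axes: x right, y up, looking along -z (the intrinsics and any distortion apply to the point x, -y, -z); pixel columns grow to the right and rows downward; lengths in m; the calibration is good to about 2 mm. A picture is of the moment at which its call begins. camera_model takes no time and is no camera call.
- sign_off(): hands the job in, once; it reports no verdict.
The state is a dict: "clock": time; "qpos": joint angles; "qd": joint speeds; "effort": joint torques, N m; "position": TCP position; "ee_rot": TCP orientation; "contact_force": force on the tool from outside, world axes, zero at the start; "moment": the same for the moment, N m; "width": finger opening in m.
Only numpy, scipy, OpenCV 4.12 (cv2) and the standard library are available. Lean on these libraries where they do the work, as an engineer would, in place of code of your own. Each camera call takes 0.05 s, during which the arm holds its last target.

## Task

Tip all six grinding cylinders out of the tray into the grinding jar and set the empty tray back on the bench, flat on its underside. Then close the jar: lower the lid gently so that both locating pins go through its holes, and press it down against the snug seal ring until it lies fully home on the rim. Do not knock the beaker, clear bottle, tape or timer out of place.

Things in the scene. Friction and masses are not known exactly. Their poses are not given: they have to be found in the camera images.
- seal_ring (a joint): How far (m) the jar's white plastic seal ring is pushed down: 0 = standing 5 mm proud of the rim, as it starts (give or take 1 mm); 0.005 = flush, so that the lid can lie on the rim. The ring fits snugly in the mouth (inner radius 46, 12 high) and stays where it is pushed. The lid's own weight does not move it: it takes a push of some 5 to 12 N by hand on the lid, till it stops on the rim.
- jar_mouth (a point): Centre of the open mouth of the steel grinding jar, level with its flat rim, 112 above the bench. Bore radius 54 (46 inside the seal ring), floor 91 below the rim, rim flange radius 66. z is up; x runs along the line of the two locating pins, whose axes stand at x = +80 and -80 from here. Turned by half a turn the jar is the same.
- jar: The same jar, clamped in a round grey filling stand 156 across; cannot move. Origin under the middle of the stand, on the bench; axes as jar_mouth. At x = +80 and -80 an ear level with the rim carries an upright locating pin, 10 across, 18 high above the rim, its tip tapered over the last 5.
- lid_grip (a point): Centre of the grip bar of the loose steel jar lid. The bar is 74 long (the lid's x), 14 wide (y), 14 high (z), carried like a bridge by two end posts: its lower face is 21 above the lid's top, so fingers go down past its long sides. This point is 40 above the lid's flat underside. Seated, it is 40 above jar_mouth. z is up.
- lid: The same lid (about 350 g); origin at the middle of its underside, axes as lid_grip. A disc of radius 66, 8 thick at its edge and 12 in the middle, with two ears along +x and -x; each has a round chamfered hole 11.5 across, hole centres at x = +80 and -80, y = 0. Either way round fits. Starts flat on the bench. A blow of over 80 N on the jar (a drop of 10 mm) is too rough.
- tray_grip (a point): Grasp point, in the middle of the handle tab of the loose steel charging tray. Axes are the tray's: x towards the pouring spout, y across, z up from its floor. The tab is 42 wide (y), 8 thick and leans back: it rises along (-0.574, 0, 0.819), joined to the rear wall 40 below this point along the tab, ending 23 above it. 55 above the tray's underside.
- tray_lip (a point): Middle of the tray's open spout lip, 80 wide, 12 above the tray's underside, 162 ahead of tray_grip along the tray's x. Axes as tray_grip. The last 40 of the floor slope up 15 degrees to this lip.
- tray_floor (a point): Middle of the tray's floor, 3 above its underside; axes as tray_grip. The empty tray weighs about 220 g, is 80 wide outside and 74 inside, its flat floor is 100 long, its side and rear walls are 32 high. The cylinders stand on the floor; they topple, roll and slide out over the lip only when the tray is tipped some 40 to 65 degrees, and stragglers may need a shake.
- media_1_center (a point): Centre of one of the six loose white ceramic grinding cylinders (26 across, 28 long, 35 g), which start standing in the tray; z is its own axis.
- media_2_center (a point): Centre of one of the six loose white ceramic grinding cylinders (26 across, 28 long, 35 g), which start standing in the tray; z is its own axis.
- media_3_center (a point): Centre of one of the six loose white ceramic grinding cylinders (26 across, 28 long, 35 g), which start standing in the tray; z is its own axis.
- media_4_center (a point): Centre of one of the six loose white ceramic grinding cylinders (26 across, 28 long, 35 g), which start standing in the tray; z is its own axis.
- media_5_center (a point): Centre of one of the six loose white ceramic grinding cylinders (26 across, 28 long, 35 g), which start standing in the tray; z is its own axis.
- media_6_center (a point): Centre of one of the six loose white ceramic grinding cylinders (26 across, 28 long, 35 g), which start standing in the tray; z is its own axis.
- beaker: Bystander: a small clear glass beaker (45 across, 52 high), loose on the bench near the jar; origin at the middle of its underside.
- bottle_clear: Bystander: a clear bottle with a blue cap (56 across, 104 high), loose, behind the tray and lid; origin at the middle of its underside.
- tape_roll: Bystander: a roll of beige tape lying flat (98 across, 20 high), loose, between the robot and the tray; origin at the middle of its underside.
- timer: Bystander: a small white bench timer (46x68x52), loose, to the left, nearer the robot than the tray; origin at the middle of its underside.

How it is judged:
By the outcome, as a careful person would: the job done as asked, in the order asked, and still so for the second after the job is handed in, with the robot touching nothing.
It also fails if it takes over 70 s, if anything falls off the work surface, if the arm or the gripper's body presses on something with over 40 N, if the wrist force passes 120 N, or if a joint passes its speed limit or range.

## Working session

There is one attempt and no reset: what is moved stays moved. The work goes in short steps, Python scripts to look and compute and a tool call to move; the robot and the scene stay as the last step left them, time stands still between calls to the robot, and variables do not carry over. Pictures are saved under pics/ and viewed, and the job is handed in when it is done.

Besides the shell and the picture viewer there is one more tool, called after ">>>" by a JSON object that holds its "method" and its "body", one argument or row to a line. drive_tool: Moves the arm, as the interface text tells. Its arguments: {"type":"object","properties":{"motion":{"type":"string"},"newtons":{"type":"number"}},"required":["motion"]}

```bash
mkdir -p pics; cat > h.py <<'E'
import numpy as np, cv2
from rig import *
def snap(n,f):
    im,d=get_image(n); cv2.imwrite(f'pics/{f}.png',im[:,:,::-1]); np.savez(f'pics/{f}.npz',im=im,d=d); return im,d
def load(f):
    z=np.load(f'pics/{f}.npz'); return z['im'],z['d']
def px2w(n,u,v,d=None,z=None):
    m=camera_model(n);K=np.array(m['camera_matrix']);D=np.array(m['D']);T=np.array(m['cam_to_world'])
    p=cv2.undistortPoints(np.array([[[u,v]]],float),K,D)[0,0]
    r=np.array([p[0],-p[1],-1.]);
    if d is None:
        w=T[:3,:3]@r; d=(z-T[2,3])/w[2]
    return T[:3,:3]@(r*d)+T[:3,3]
def cloud(n,d):
    m=camera_model(n);K=np.array(m['camera_matrix']);D=np.array(m['D']);T=np.array(m['cam_to_world'])
    H,W=d.shape;uu,vv=np.meshgrid(np.arange(W),np.arange(H))
    p=cv2.undistortPoints(np.stack([uu,vv],-1).reshape(-1,1,2).astype(float),K,D).reshape(H,W,2)
    c=np.stack([p[...,0]*d,-p[...,1]*d,-d],-1)
    return c@T[:3,:3].T+T[:3,3]
def crop(f,x0,x1,y0,y1,s,o):
    im=cv2.imread(f'pics/{f}.png')[y0:y1,x0:x1]; cv2.imwrite(f'pics/{o}.png',cv2.resize(im,None,fx=s,fy=s,interpolation=cv2.INTER_CUBIC))
E
python3 - <<'E'
from h import *
snap('top','t0');snap('scene','s0')
s=get_state();print(s)
for n in('top','scene'):
    m=camera_model(n);print(np.round(m['camera_matrix'],1),np.round(m['D'],3),np.round(m['cam_to_world'],3))
E
```

```text
{'clock': 0.1, 'qpos': array([ 1.05900071e+00,  2.76538288e-01,  1.50602787e+00,  1.08579480e-06,
        1.36070240e+00, -1.21013365e-01]), 'qd': array([ 0.00121398, -0.00206596, -0.00445815,  0.0011165 ,  0.00015744,
        0.00035664]), 'effort': array([ 2.41819544e-04, -4.17697012e+01, -2.46405137e+01, -4.23161964e-04,
        5.73617508e-03, -2.86255056e-05]), 'position': array([0.21879857, 0.53122399, 0.23051399]), 'ee_rot': array([-2.61233972e-04,  1.94150279e-01,  9.80971441e-01, -7.96189289e-04]), 'contact_force': array([-0.02134943,  0.06023635, -0.03856693]), 'moment': array([ 0.01495401, -0.00129171,  0.00851417]), 'width': 0.08526602210958724}
[[478.7   0.  317.1]
 [  0.  478.7 234.5]
 [  0.    0.    1. ]] [-0.048  0.     0.     0.     0.   ] [[-0.02   0.996 -0.082  0.408]
 [-1.    -0.02   0.006  0.228]
 [ 0.005  0.083  0.997  0.958]
 [ 0.     0.     0.     1.   ]]
[[536.3   0.  313. ]
 [  0.  536.3 237.2]
 [  0.    0.    1. ]] [-0.01  0.    0.    0.    0.  ] [[ 0.795  0.258 -0.55  -0.153]
 [-0.607  0.351 -0.713 -0.635]
 [ 0.009  0.9    0.435  0.59 ]
 [ 0.     0.     0.     1.   ]]
```

View pics/t0.png

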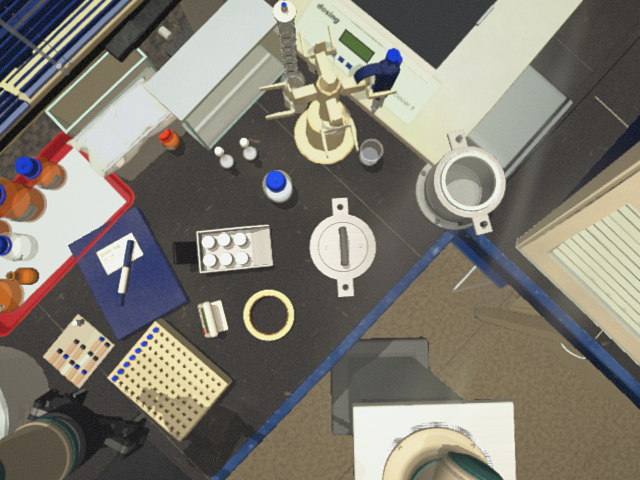

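View pics/s0.png

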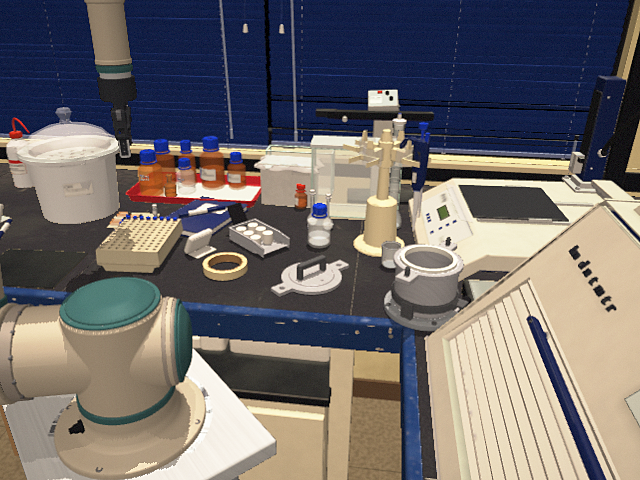

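The top view has x up and y to the left. It shows the tray at about (232,249) with its black handle tab at (183,252), the lid at (342,247) with its grip bar along the image vertical, the jar at (466,185), the tape at (269,315), the timer at (212,318), the bottle at (277,185) and the beaker at (371,152). I'll enlarge these next.

```bash
python3 - <<'E'
from h import *
crop('t0',165,285,210,290,6,'c1'); crop('t0',300,385,190,305,5,'c2'); crop('t0',405,525,120,245,5,'c3')
E
```

```text
(no output)
```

View pics/c1.png

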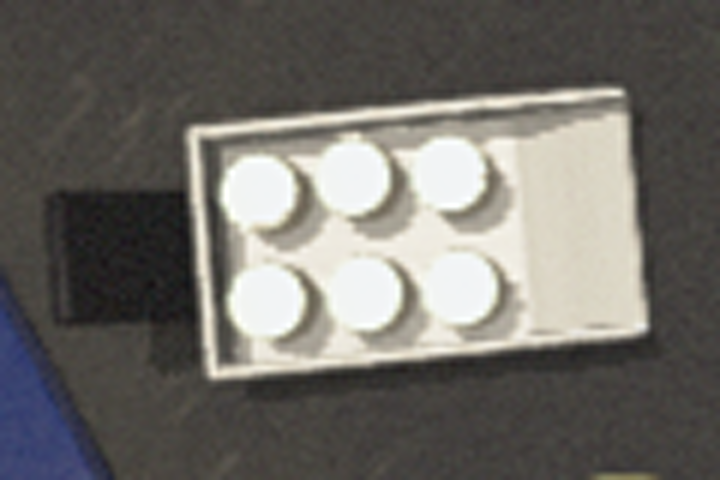

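View pics/c2.png

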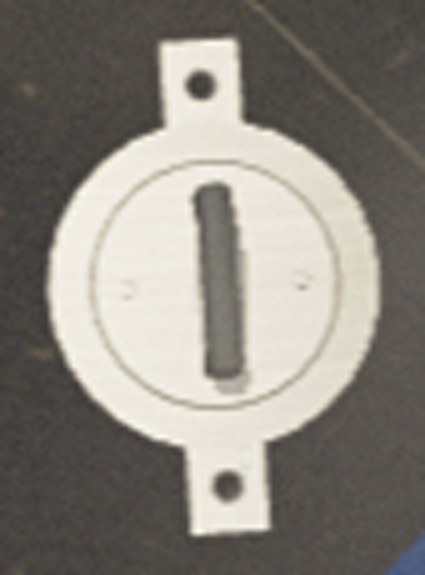

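View pics/c3.png

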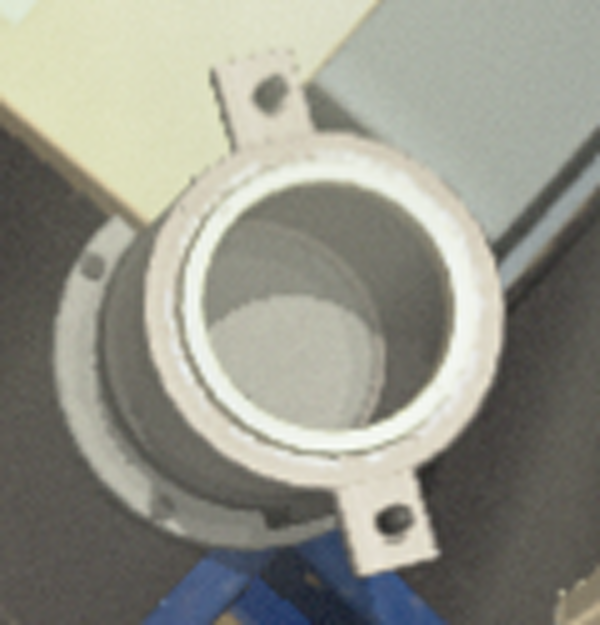

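```bash
python3 - <<'E'
from h import *
im,d=load('t0')
def P(x0,y0,s,X,Y,z): 
    u=x0+(X+.5)/s-.5; v=y0+(Y+.5)/s-.5
    return px2w('top',u,v,z=z)
f=lambda a:np.round(a,4)
print('tray rear corners',f(P(165,210,6,190,130,.032)),f(P(165,210,6,210,378,.032)))
for z in(.012,.032): print('spout z',z,f(P(165,210,6,628,90,z)),f(P(165,210,6,648,332,z)))
a=P(300,190,5,201,84,.008);b=P(300,190,5,228,486,.008);print('lid holes',f(a),f(b),np.linalg.norm(a-b),f((a+b)/2),np.degrees(np.arctan2(*(a-b)[1::-1])))
a=P(405,120,5,270,93,.125);b=P(405,120,5,395,520,.125);print('pins',f(a),f(b),np.linalg.norm(a-b),f((a+b)/2),np.degrees(np.arctan2(*(a-b)[1::-1])))
C=cloud('top',d)
def reg(x0,y0,s,X,Y,r=1):
    u=int(x0+X/s);v=int(y0+Y/s);return f(np.median(C[v-r:v+r+1,u-r:u+r+1].reshape(-1,3),0))
print('rim',reg(405,120,5,165,310),reg(405,120,5,485,310),'ring',reg(405,120,5,460,310),'ear',reg(405,120,5,255,125))
print('lid bar',reg(300,190,5,220,280),'lid top',reg(300,190,5,130,320),'ear',reg(300,190,5,200,60))
print('tab',reg(165,210,6,60,255),reg(165,210,6,110,255),reg(165,210,6,170,255), 'cyl',reg(165,210,6,365,290),'floor',reg(165,210,6,300,240))
# rim circle
M=(abs(C[...,2]-.112)<.006)&(d>0)&(abs(C[...,0]-.47)<.15)&(C[...,1]<-.05)&(C[...,1]>-.25)
Q=C[M];print(M.sum(),f(np.median(Q,0)))
# lid disc and bar
M=(C[...,2]>.028)&(C[...,2]<.06)&(C[...,0]>.3)&(C[...,0]<.5)&(C[...,1]<.25)&(C[...,1]>.1);Q=C[M];print('bar',M.sum(),f(Q.mean(0)),f(Q.min(0)),f(Q.max(0)))
M=(C[...,2]>.055)&(C[...,0]>.33)&(C[...,0]<.46)&(C[...,1]<.53)&(C[...,1]>.38);Q=C[M];print('tabtop',M.sum(),f(Q.mean(0)) if len(Q) else '')
for nm,(u,v) in dict(beaker=(371,152),bottle=(277,182),tape=(258,298),timer=(212,318)).items(): print(nm,f(C[v,u]))
E
```

```text
tray rear corners [0.4951 0.4567 0.032 ] [0.4148 0.4502 0.032 ]
spout z 0.012 [0.5074 0.3162 0.012 ] [0.4273 0.3106 0.012 ]
spout z 0.032 [0.5053 0.3143 0.032 ] [0.4269 0.3088 0.032 ]
lid holes [0.5416 0.175  0.008 ] [0.3814 0.1682 0.008 ] 0.16041313298242404 [0.4615 0.1716 0.008 ] 2.440166452112758
pins [ 0.6443 -0.0343  0.125 ] [ 0.4899 -0.0715  0.125 ] 0.15878698305958278 [ 0.5671 -0.0529  0.125 ] 13.533630561131597
rim [0.5677 0.0035 0.1131] [ 0.5654 -0.1142  0.1121] ring [ 0.5651 -0.1025  0.117 ] ear [ 0.635  -0.0329  0.1126]
lid bar [0.4599 0.171  0.0467] lid top [0.4467 0.2048 0.0127] ear [0.5503 0.1745 0.0091]
tab [0.4533 0.4855 0.0741] [0.4537 0.4745 0.0601] [0.4544 0.4607 0.0396] cyl [0.442  0.4007 0.0327] floor [0.4596 0.4257 0.0045]
1470 [ 0.5208 -0.0961  0.1128]
bar 287 [0.4608 0.1713 0.0464] [0.4255 0.1634 0.0283] [0.4969 0.1794 0.0512]
tabtop 198 [0.4449 0.4793 0.067 ]
beaker [0.6528 0.1085 0.0033]
bottle [0.5747 0.2927 0.1042]
tape [0.3635 0.3389 0.0218]
timer [0.3287 0.4233 0.0469]
```

```bash
cat >> h.py <<'E'
from scipy.spatial.transform import Rotation as R, Slerp
def pose():
    s=get_state();q=s['ee_rot'];return np.array(s['position']),R.from_quat([q[1],q[2],q[3],q[0]]),s
def plan(p1,R1,n,hand,p0=None,R0=None):
    p,r,s=pose()
    if p0 is not None:p,r=p0,R0
    ps=[p+(p1-p)*k/n for k in range(n+1)]; rs=Slerp([0,1],R.concatenate([r,R1]))(np.linspace(0,1,n+1))
    rows=[]
    for k in range(n):
        dr=(rs[k].inv()*rs[k+1]).as_rotvec(degrees=True); dt=rs[k].inv().apply(ps[k+1]-ps[k])
        rows.append(' '.join('%.1f'%x for x in dr)+' '+' '.join('%.4f'%x for x in dt)+' %g'%hand)
    print('; '.join(rows)); return p1,R1
def frame(x,y,z): return R.from_matrix(np.column_stack([x,y,z]))
def grasp_rot(head,pitch):  # tool rot when tray heading (deg) & pitch down (deg)
    h=np.radians(head);T=R.from_euler('z',h)*R.from_euler('y',pitch,degrees=True)
    return T*frame([0,-1,0],[-.819152,0,-.573576],[.573576,0,-.819152])
LIP=np.array([0,-.108,.1092])
E
python3 - <<'E'
from h import *
im,d=load('t0');C=cloud('top',d)
f=lambda a:np.round(a,3)
M=(C[...,2]>.06)&(d>0)
for x0 in np.arange(.5,.9,.04):
    print(f(x0),[ (f(y0),f(C[M&(abs(C[...,0]-x0-.02)<.02)&(abs(C[...,1]-y0-.02)<.02)][:,2].max())) for y0 in np.arange(-.2,.4,.04) if (M&(abs(C[...,0]-x0-.02)<.02)&(abs(C[...,1]-y0-.02)<.02)).sum()>3])
# jar rim fit
g=(abs(C[...,2]-.1122)<.0025)&(abs(C[...,0]-.567)<.075)&(abs(C[...,1]+.053)<.07)
Q=C[g][:,:2]; 
from scipy.optimize import least_squares
r=np.linalg.norm(Q-[.567,-.053],axis=1);print(np.percentile(r,[2,10,50,90,98]),Q.min(0),Q.max(0))
g=(abs(C[...,2]-.117)<.003)&(abs(C[...,0]-.567)<.06)&(abs(C[...,1]+.053)<.06);Q=C[g];print('ring',len(Q),np.median(Q[:,2]),Q.min(0),Q.max(0))
E
```

```text
0.5 [(np.float64(-0.12), np.float64(0.122)), (np.float64(-0.08), np.float64(0.122)), (np.float64(-0.04), np.float64(0.121)), (np.float64(0.0), np.float64(0.114))]
0.54 [(np.float64(-0.12), np.float64(0.121)), (np.float64(-0.04), np.float64(0.121)), (np.float64(0.0), np.float64(0.116)), (np.float64(0.24), np.float64(0.099)), (np.float64(0.28), np.float64(0.108)), (np.float64(0.32), np.float64(0.067))]
0.58 [(np.float64(-0.12), np.float64(0.12)), (np.float64(-0.08), np.float64(0.12)), (np.float64(-0.04), np.float64(0.121)), (np.float64(0.0), np.float64(0.118)), (np.float64(0.12), np.float64(0.244)), (np.float64(0.16), np.float64(0.244)), (np.float64(0.2), np.float64(0.244)), (np.float64(0.24), np.float64(0.105)), (np.float64(0.28), np.float64(0.107)), (np.float64(0.32), np.float64(0.066))]
0.62 [(np.float64(-0.12), np.float64(0.114)), (np.float64(-0.08), np.float64(0.116)), (np.float64(-0.04), np.float64(0.132)), (np.float64(0.16), np.float64(0.279)), (np.float64(0.2), np.float64(0.262)), (np.float64(0.24), np.float64(0.244)), (np.float64(0.28), np.float64(0.245)), (np.float64(0.32), n
[... 2838 characters left out ...]
12), np.float64(0.133)), (np.float64(-0.08), np.float64(0.134)), (np.float64(-0.04), np.float64(0.133)), (np.float64(0.0), np.float64(0.133)), (np.float64(0.04), np.float64(0.133)), (np.float64(0.08), np.float64(0.133)), (np.float64(0.12), np.float64(0.132)), (np.float64(0.16), np.float64(0.126)), (np.float64(0.2), np.float64(0.073)), (np.float64(0.28), np.float64(0.211)), (np.float64(0.32), np.float64(0.209)), (np.float64(0.36), np.float64(0.209)), (np.float64(0.4), np.float64(0.186))]
[0.04666477 0.05305725 0.06025107 0.06741278 0.07476823] [ 0.49203852 -0.11994871] [0.64120583 0.01209042]
ring 858 0.11660783018068083 [ 0.50835486 -0.11234089  0.1140053 ] [0.62699934 0.00672787 0.1199645 ]
```

```bash
python3 - <<'E'
from h import *
R1=grasp_rot(-84.9,0);g=np.array([.4531,.4747,.055]);z=R1.apply([0,0,1]);print(R1.as_matrix().round(3))
p=g-.075*z;print(p)
a=plan(p,R1,8,45)
plan(g+.019*z,R1,3,45,*a)
E
```

```text
[[-0.996 -0.073  0.051]
 [-0.089  0.816 -0.571]
 [-0.    -0.574 -0.819]]
[0.44927593 0.5175479  0.11643642]
4.3 -1.1 -3.3 -0.0273 0.0094 0.0142 45; 4.3 -1.1 -3.3 -0.0276 0.0089 0.0141 45; 4.3 -1.1 -3.3 -0.0278 0.0083 0.0139 45; 4.3 -1.1 -3.3 -0.0280 0.0077 0.0138 45; 4.3 -1.1 -3.3 -0.0282 0.0071 0.0138 45; 4.3 -1.1 -3.3 -0.0283 0.0065 0.0138 45; 4.3 -1.1 -3.3 -0.0284 0.0059 0.0139 45; 4.3 -1.1 -3.3 -0.0285 0.0053 0.0140 45
0.0 0.0 0.0 0.0000 -0.0000 0.0313 45; 0.0 0.0 0.0 0.0000 -0.0000 0.0313 45; 0.0 0.0 0.0 0.0000 -0.0000 0.0313 45
```

>>> {"method": "drive_tool", "body": {
  "motion": "4.3 -1.1 -3.3 -0.027 0.009 0.014 45; 4.3 -1.1 -3.3 -0.0275 0.009 0.014 45; 4.3 -1.1 -3.3 -0.028 0.008 0.014 45; 4.3 -1.1 -3.3 -0.028 0.008 0.014 45; 4.3 -1.1 -3.3 -0.028 0.007 0.014 45; 4.3 -1.1 -3.3 -0.028 0.0065 0.014 45; 4.3 -1.1 -3.3 -0.0285 0.006 0.014 45; 4.3 -1.1 -3.3 -0.0285 0.005 0.014 45",
  "newtons": 60
}}

```text
clock: 1.1
position: [0.4535, 0.516, 0.1122]
ee_rot: [0.016, -0.05, 0.949, -0.311]
contact_force: [0.8, 0.7, -0.1]
width: 0.038
```

```bash
python3 - <<'E'
from h import *
R1=grasp_rot(-84.9,0);g=np.array([.4531,.4747,.055]);z=R1.apply([0,0,1])
p=g-.05*z
a=plan(p,R1,2,45)
plan(g+.019*z,R1,2,45,*a)
print(pose()[2]['qpos'],pose()[2]['width'])
snap('scene','s1');crop('s1',140,340,150,290,4,'c4')
E
```

```text
-0.6 0.2 0.4 0.0021 -0.0002 0.0102 45; -0.6 0.2 0.4 0.0021 -0.0003 0.0102 45
0.0 0.0 0.0 -0.0000 0.0000 0.0345 45; 0.0 0.0 0.0 -0.0000 -0.0000 0.0345 45
[ 0.95534972  0.80578537  1.02563986 -0.41063765  1.79552958 -0.71204356] 0.03802763917410775
```

View pics/c4.png

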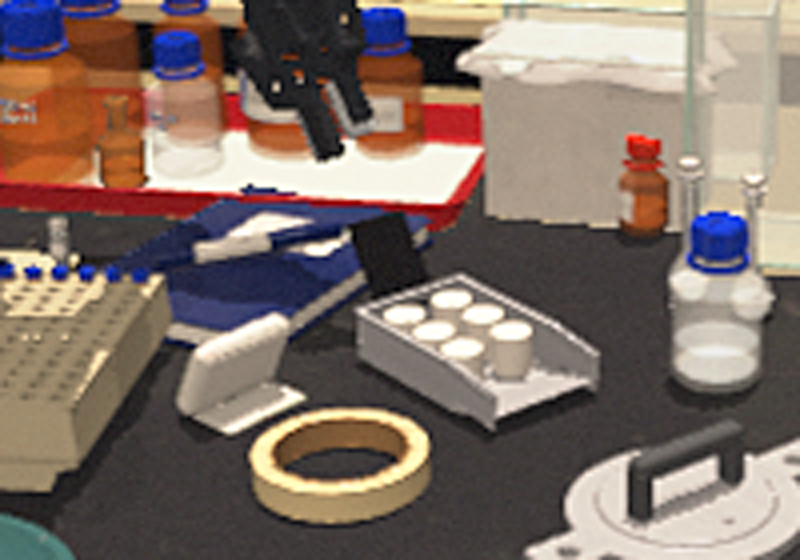

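The view shows the fingers above and behind the tab (crop about (385,250)), on line with it, and the tray undisturbed. I'll go down along the tab and close.

>>> {"method": "drive_tool", "body": {
  "motion": "-0.6 0.2 0.4 0.002 0 0.01 45; -0.6 0.2 0.4 0.002 0 0.01 45; 0 0 0 0 0 0.03 45; 0 0 0 0 0 0.03 45; 0 0 0 0 0 0.009 45"
}}

```text
clock: 1.78
position: [0.4534, 0.4612, 0.0339]
ee_rot: [0.013, -0.041, 0.953, -0.3]
contact_force: [0.7, 1.1, 0.1]
width: 0.0383
```

```bash
python3 - <<'E'
from h import *
R1=grasp_rot(-84.9,0);g=np.array([.4531,.4747,.055]);z=R1.apply([0,0,1])
plan(g+.019*z,R1,1,45)
snap('top','t1');crop('t1',150,290,190,290,5,'c5')
E
```

```text
0.0 -0.1 -0.1 -0.0009 -0.0011 -0.0060 45
```

View pics/c5.png

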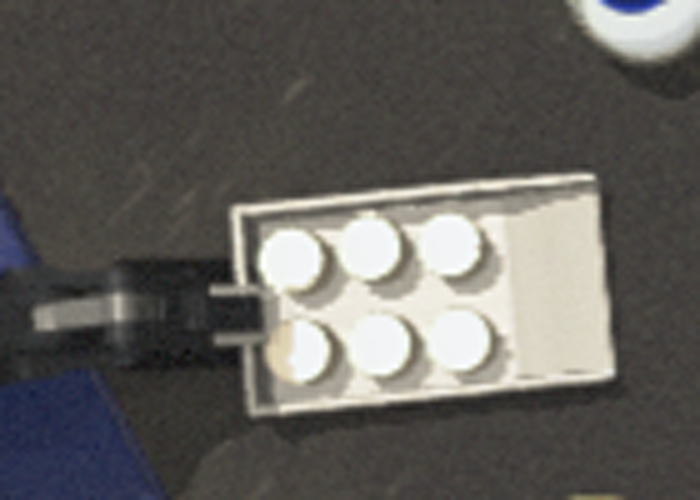

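>>> {"method": "drive_tool", "body": {
  "motion": "0 0 0 -0.001 -0.001 -0.006 45; 0 0 0 0 0 0 0; 0 0 0 0 0 0 0; 0 0 0 0 0 0 0; 0 0 0 0 0 0 0",
  "newtons": 90
}}

```text
clock: 2.45
position: [0.4547, 0.467, 0.0425]
ee_rot: [0.015, -0.041, 0.954, -0.297]
contact_force: [0.1, -1.3, -1.3]
width: 0.0067
```

>>> {"method": "drive_tool", "body": {
  "motion": "0 0 0 0 -0.006 -0.008 0; 0 0 0 0 -0.011 -0.016 0; 0 0 0 0 -0.017 -0.025 0; 0 0 0 0 -0.017 -0.025 0"
}}

```text
clock: 2.95
position: [0.4531, 0.4673, 0.1331]
ee_rot: [0.013, -0.042, 0.954, -0.297]
contact_force: [0.3, -0.1, -4.5]
width: 0.0071
```

```bash
python3 - <<'E'
from h import *
print(pose()[2]['qpos'])
im,d=snap('scene','s2');crop('s2',140,340,120,290,4,'c6')
E
```

```text
[ 0.91027802  0.71533131  1.14733371 -0.40141266  1.73370426 -0.72090126]
```

View pics/c6.png

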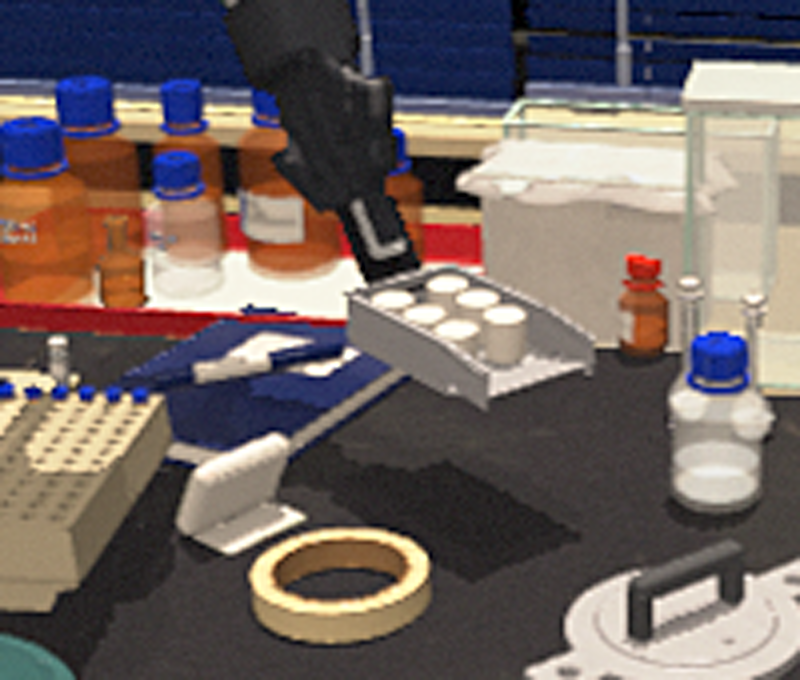

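```bash
sed -i 's/^LIP=.*/LIP=np.array([0,-.108,.1135])\nJ=np.array([.567,-.053,.112])/' h.py; python3 - <<'E'
from h import *
p,r,s=pose();print('lip now',p+r.apply(LIP))
h=np.array([np.cos(np.radians(-55)),np.sin(np.radians(-55)),0])
lip=J-.03*h;lip[2]=.172
R1=grasp_rot(-55,0);p1=lip-R1.apply(LIP);print(p1)
plan(p1,R1,14,0)
E
```

```text
lip now [0.46781033 0.3154028  0.10557465]
[0.46170896 0.09737119 0.20302757]
0.0 -1.2 -1.8 0.0017 -0.0244 0.0111 0; 0.0 -1.2 -1.8 0.0027 -0.0243 0.0111 0; 0.0 -1.2 -1.8 0.0037 -0.0242 0.0110 0; 0.0 -1.2 -1.8 0.0047 -0.0241 0.0109 0; 0.0 -1.2 -1.8 0.0057 -0.0239 0.0109 0; 0.0 -1.2 -1.8 0.0066 -0.0237 0.0107 0; 0.0 -1.2 -1.8 0.0076 -0.0235 0.0106 0; 0.0 -1.2 -1.8 0.0085 -0.0233 0.0104 0; 0.0 -1.2 -1.8 0.0095 -0.0230 0.0103 0; 0.0 -1.2 -1.8 0.0104 -0.0227 0.0101 0; 0.0 -1.2 -1.8 0.0113 -0.0223 0.0099 0; 0.0 -1.2 -1.8 0.0122 -0.0219 0.0096 0; 0.0 -1.2 -1.8 0.0131 -0.0215 0.0094 0; 0.0 -1.2 -1.8 0.0139 -0.0211 0.0091 0
```

>>> {"method": "drive_tool", "body": {
  "motion": "0 -0.6 -0.9 0.001 -0.013 0.003 0; 0 -1.2 -1.8 0.003 -0.026 0.008 0; 0 -1.2 -1.8 0.004 -0.0245 0.011 0; 0 -1.2 -1.8 0.005 -0.024 0.011 0; 0 -1.2 -1.8 0.006 -0.024 0.011 0; 0 -1.2 -1.8 0.007 -0.024 0.011 0; 0 -1.2 -1.8 0.008 -0.0235 0.0105 0; 0 -1.2 -1.8 0.0085 -0.023 0.0105 0; 0 -1.2 -1.8 0.0095 -0.023 0.010 0; 0 -1.2 -1.8 0.010 -0.023 0.010 0; 0 -1.2 -1.8 0.011 -0.022 0.010 0; 0 -0.6 -0.9 0.006 -0.011 0.005 0"
}}

```text
clock: 4.5
position: [0.4446, 0.156, 0.1903]
ee_rot: [0.065, -0.248, 0.923, -0.288]
contact_force: [-0.2, 0.1, -4.0]
width: 0.0069
```

```bash
python3 - <<'E'
from h import *
p,r,s=pose();print('lip now',p+r.apply(LIP))
h=np.array([np.cos(np.radians(-55)),np.sin(np.radians(-55)),0])
lip=J-.03*h;lip[2]=.172
R1=grasp_rot(-55,0);p1=lip-R1.apply(LIP);print(p1)
plan(p1,R1,3,0)
E
```

```text
lip now [0.51979095 0.02252205 0.15760987]
[0.46170896 0.09737119 0.20302757]
0.2 -1.4 -1.2 0.0048 -0.0187 0.0078 0; 0.2 -1.4 -1.2 0.0054 -0.0185 0.0077 0; 0.2 -1.4 -1.2 0.0060 -0.0184 0.0077 0
```

>>> {"method": "drive_tool", "body": {
  "motion": "0.2 -1.4 -1.2 0.005 -0.0187 0.007 0; 0.2 -1.4 -1.2 0.0055 -0.0185 0.007 0; 0.2 -1.4 -1.2 0.006 -0.0185 0.007 0; 0 0 0 0 0 0 0"
}}

```text
clock: 5.0
position: [0.457, 0.0941, 0.2031]
ee_rot: [0.089, -0.288, 0.91, -0.285]
contact_force: [0.2, 0.6, -5.3]
width: 0.0065
```

```bash
python3 - <<'E'
from h import *
p,r,s=pose();print('lip now',p+r.apply(LIP),r.as_matrix().round(3).tolist(),s['qpos'])
im,d=snap('top','t2');crop('t2',340,540,110,260,4,'c7')
E
```

```text
lip now [ 0.54517397 -0.03154557  0.17139961] [[-0.818, -0.474, 0.326], [-0.575, 0.671, -0.468], [0.003, -0.57, -0.822]] [ 0.50145663  0.13657189  1.94366345 -0.68938809  1.1000308  -1.34790232]
```

View pics/c7.png

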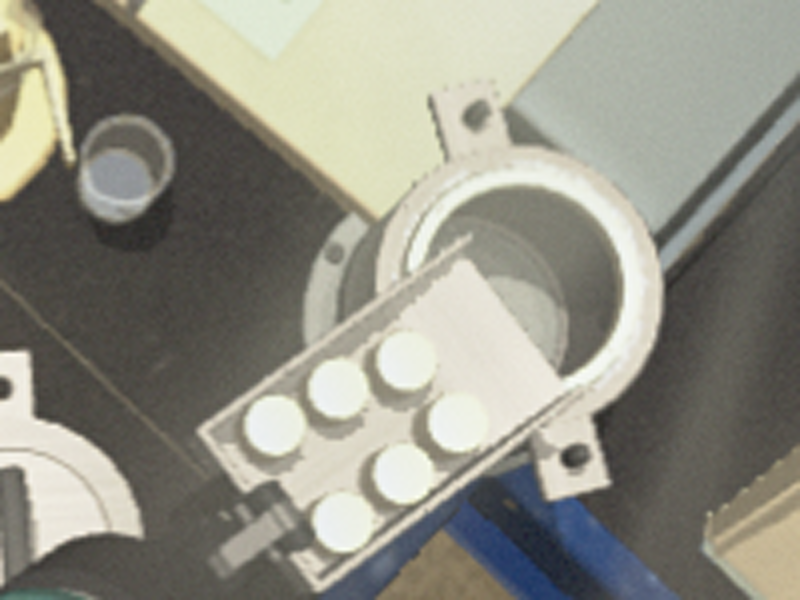

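```bash
python3 - <<'E'
from h import *
for X,Y,z in((465,262,.172),(563,390,.172),(514,326,.172)):
    print(px2w('top',340+(X+.5)/4-.5,110+(Y+.5)/4-.5,z=z))
im,d=load('t2');C=cloud('top',d);print(np.median(C[188:191,464:467].reshape(-1,3),0))
p,r,s=pose()
h=np.array([np.cos(np.radians(-55)),np.sin(np.radians(-55)),0])
print('rel J',(p+r.apply(LIP)-J)@h)
E
```

```text
[ 0.5676842 -0.011782   0.172    ]
[ 0.51292833 -0.0505244   0.172     ]
[ 0.54024039 -0.03117323  0.172     ]
[ 0.54397151 -0.02609245  0.17324549]
rel J -0.030657981530898562
```

```bash
cat >> h.py <<'E'
LIP=np.array([.0035,-.1055,.1120])
HD=np.array([np.cos(np.radians(-55)),np.sin(np.radians(-55)),0])
def pour(along,z,pitch,n):
    p,r,s=pose(); l0=p+r.apply(LIP); zt=r.apply([0,0,1])
    pit0=np.degrees(np.arctan2(-zt[2],zt@HD))-55
    l1=J+along*HD; l1[2]=z; print('pitch now',pit0,'lip',l0.round(4))
    P=p;Rr=r;rows=[]
    R1=grasp_rot(-55,pitch); S=Slerp([0,1],R.concatenate([r,R1]))
    for k in range(1,n+1):
        a=k/n; Rn=S(a); Pn=l0+(l1-l0)*a-Rn.apply(LIP)
        dr=(Rr.inv()*Rn).as_rotvec(degrees=True);dt=Rr.inv().apply(Pn-P)
        rows.append(' '.join('%.1f'%x for x in dr)+' '+' '.join('%.4f'%x for x in dt)+' 0'); P,Rr=Pn,Rn
    print('; '.join(rows))
E
python3 - <<'E'
from h import *
p,r,s=pose();print(r.inv().apply(np.array([.5402,-.0312,.1715])-p))
pour(-.028,.135,25,5)
E
```

```text
[ 0.00465032 -0.10613673  0.11165679]
pitch now 0.28139688332272783 lip [ 0.541  -0.0303  0.1709]
-4.9 -0.0 0.0 -0.0017 -0.0069 -0.0022 0; -4.9 -0.0 0.0 -0.0017 -0.0075 -0.0019 0; -4.9 -0.0 0.0 -0.0017 -0.0080 -0.0017 0; -4.9 -0.0 0.0 -0.0017 -0.0087 -0.0016 0; -4.9 -0.0 0.0 -0.0017 -0.0093 -0.0015 0
```

>>> {"method": "drive_tool", "body": {
  "motion": "-4.9 0 0 -0.0017 -0.007 -0.0022 0; -4.9 0 0 -0.0017 -0.0075 -0.002 0; -4.9 0 0 -0.0017 -0.008 -0.0017 0; -4.9 0 0 -0.0017 -0.0087 -0.0016 0; -4.9 0 0 -0.0017 -0.0093 -0.0015 0"
}}

```text
clock: 5.68
position: [0.4798, 0.0772, 0.2236]
ee_rot: [0.018, -0.305, 0.949, -0.078]
contact_force: [-0.9, 0.9, -4.0]
width: 0.0069
```

```bash
python3 - <<'E'
from h import *
im,d=snap('top','t3');crop('t3',340,540,110,260,4,'c8')
im,d=snap('scene','s3');crop('s3',300,500,180,330,4,'c9')
pour(-.028,.132,65,9)
E
```

```text
pitch now 25.606722148651784 lip [ 0.5492 -0.0271  0.1308]
-4.4 -0.1 0.0 0.0002 -0.0093 -0.0078 0; -4.4 -0.1 0.0 0.0002 -0.0092 -0.0078 0; -4.4 -0.1 0.0 0.0002 -0.0092 -0.0079 0; -4.4 -0.1 0.0 0.0002 -0.0092 -0.0079 0; -4.4 -0.1 0.0 0.0002 -0.0092 -0.0079 0; -4.4 -0.1 0.0 0.0002 -0.0092 -0.0079 0; -4.4 -0.1 0.0 0.0002 -0.0092 -0.0080 0; -4.4 -0.1 0.0 0.0002 -0.0092 -0.0080 0; -4.4 -0.1 0.0 0.0002 -0.0091 -0.0080 0
```

View pics/c8.png

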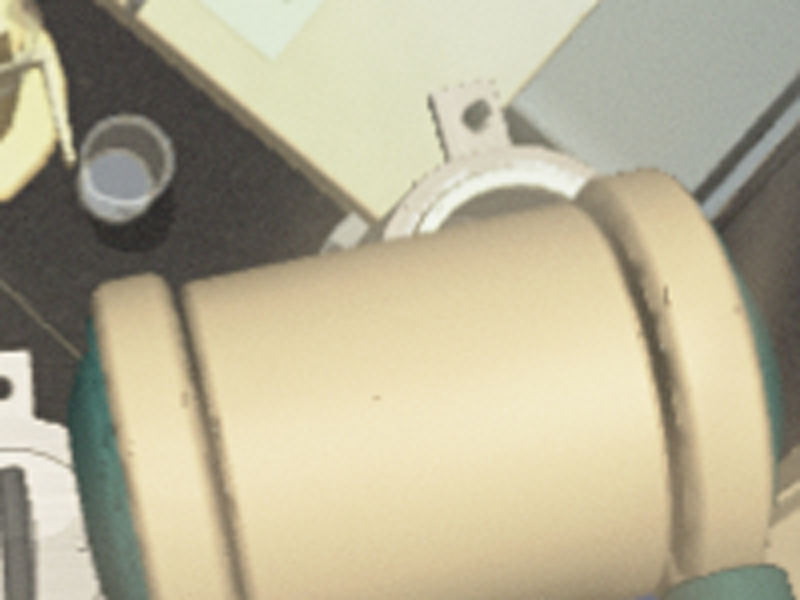

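View pics/c9.png

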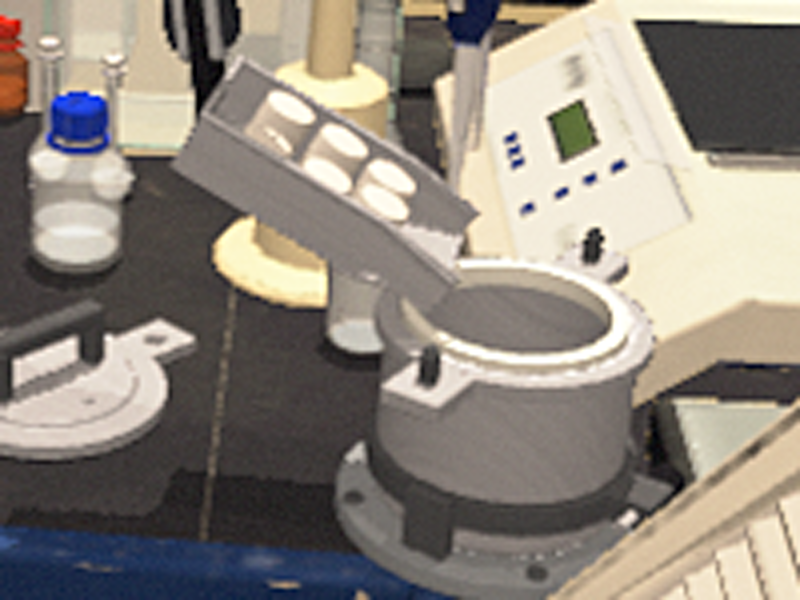

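>>> {"method": "drive_tool", "body": {
  "motion": "-4.4 0 0 0 -0.0093 -0.008 0; -4.4 0 0 0 -0.0092 -0.008 0; -4.4 0 0 0 -0.0092 -0.008 0; -4.4 0 0 0 -0.0092 -0.008 0; 0 0 0 0 0 0 0"
}}

```text
clock: 6.4
position: [0.4982, 0.0493, 0.2535]
ee_rot: [-0.036, -0.304, 0.95, 0.068]
contact_force: [-0.7, 0.2, -3.4]
width: 0.0067
```

```bash
python3 - <<'E'
from h import *
im,d=snap('scene','s4');crop('s4',300,500,180,330,4,'c10')
pour(-.028,.132,65,5)
E
```

```text
pitch now 43.697463460498255 lip [ 0.5424 -0.0248  0.1269]
-4.3 -0.4 0.0 -0.0001 -0.0103 -0.0089 0; -4.3 -0.4 0.0 -0.0001 -0.0102 -0.0090 0; -4.3 -0.4 0.0 -0.0001 -0.0101 -0.0091 0; -4.3 -0.4 0.0 -0.0001 -0.0100 -0.0092 0; -4.3 -0.4 0.0 -0.0001 -0.0098 -0.0093 0
```

View pics/c10.png

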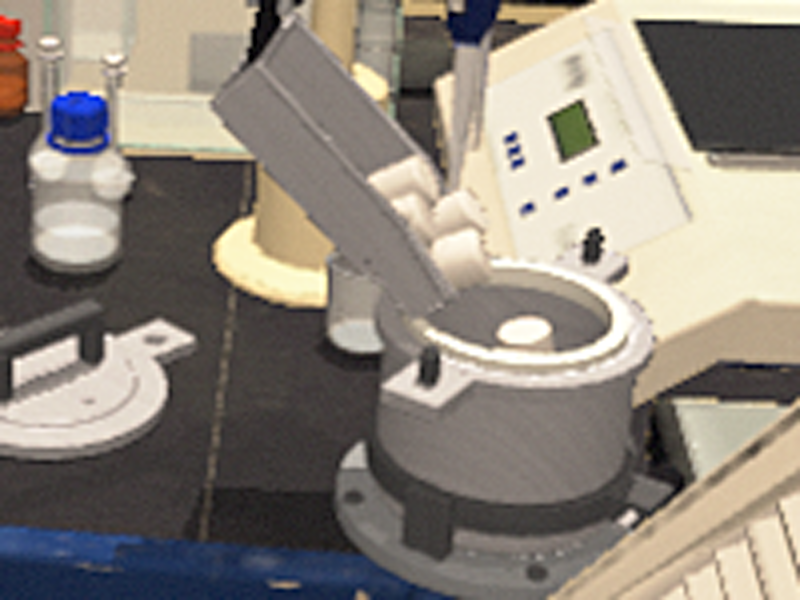

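>>> {"method": "drive_tool", "body": {
  "motion": "-4.3 -0.4 0 0 -0.0103 -0.009 0; -4.3 -0.4 0 0 -0.0102 -0.009 0; 0 0 0 0 0 0 0"
}}

```text
clock: 6.82
position: [0.5082, 0.0353, 0.2669]
ee_rot: [-0.055, -0.303, 0.941, 0.14]
contact_force: [0.4, 0.5, -2.6]
width: 0.0072
```

```bash
python3 - <<'E'
from h import *
im,d=snap('scene','s5');crop('s5',300,500,180,330,4,'c11')
pour(-.028,.132,68,4)
E
```

```text
pitch now 52.3550963538308 lip [ 0.5418 -0.0217  0.1289]
-3.9 -0.3 0.1 -0.0001 -0.0105 -0.0086 0; -3.9 -0.3 0.1 -0.0001 -0.0104 -0.0088 0; -3.9 -0.3 0.1 -0.0001 -0.0103 -0.0090 0; -3.9 -0.3 0.1 -0.0001 -0.0102 -0.0091 0
```

View pics/c11.png

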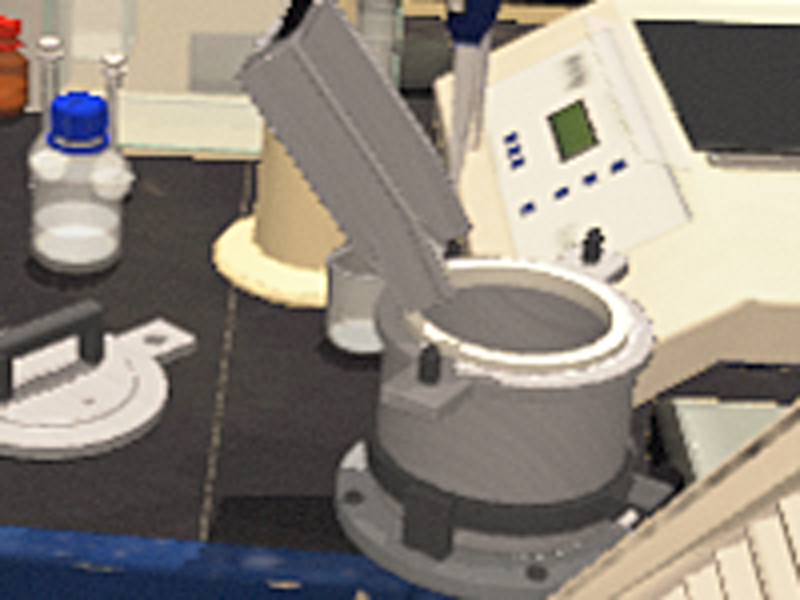

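>>> {"method": "drive_tool", "body": {
  "motion": "-3.9 -0.3 0 0 -0.0105 -0.009 0; -3.9 -0.3 0 0 -0.0104 -0.009 0; -3.9 0 0 0 -0.0103 -0.009 0; 4 0 0 0 0.0103 0.009 0; 5 0 0 0 0.012 0.0095 0; 5 0 0 0 0.011 0.0075 0; 5 0 0 0 0.011 0.0075 0; 5 0 0 0 0.011 0.0075 0"
}}

```text
clock: 7.88
position: [0.4833, 0.0689, 0.2599]
ee_rot: [-0.018, -0.311, 0.95, 0.032]
contact_force: [0.3, 0.4, -2.7]
width: 0.0068
```

```bash
python3 - <<'E'
from h import *
im,d=snap('scene','s6');crop('s6',300,500,180,330,4,'c12')
pour(-.05,.19,0,6)
E
```

```text
pitch now 39.28749581018529 lip [ 0.533  -0.0092  0.1405]
6.5 -0.1 0.3 -0.0007 0.0118 0.0045 0; 6.5 -0.1 0.3 -0.0007 0.0108 0.0045 0; 6.5 -0.1 0.3 -0.0007 0.0099 0.0047 0; 6.5 -0.1 0.3 -0.0008 0.0090 0.0050 0; 6.5 -0.1 0.3 -0.0008 0.0081 0.0054 0; 6.5 -0.1 0.3 -0.0008 0.0073 0.0059 0
```

View pics/c12.png

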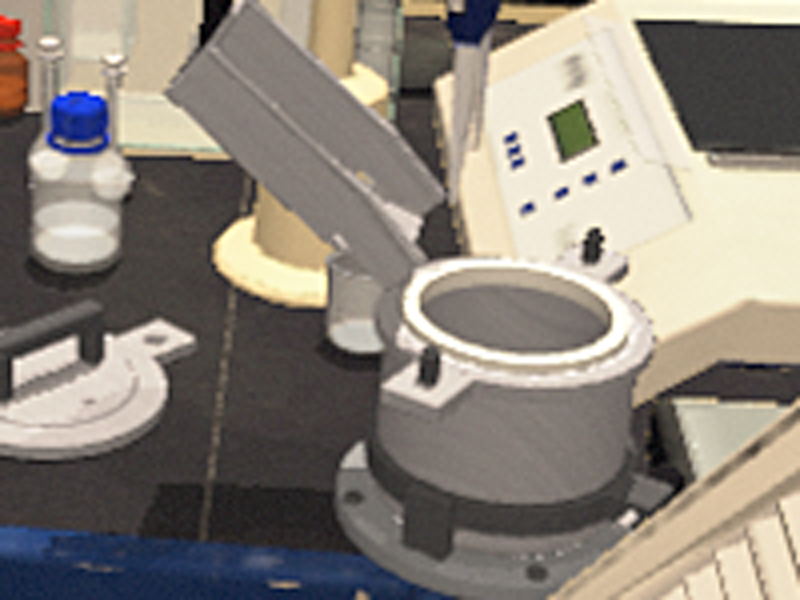

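>>> {"method": "drive_tool", "body": {
  "motion": "6.5 0 0 0 0.0118 0.0045 0; 6.5 0 0 0 0.0108 0.0045 0; 6.5 0 0 0 0.010 0.0047 0; 6.5 0 0 0 0.009 0.005 0; 6.5 0 0 0 0.008 0.0054 0; 6.5 0 0 0 0.007 0.006 0; 0 0 0 0 -0.020 0.008 0; 0 0 0 0 0.03 -0.015 0;  0 0 0 0 0.05 -0.025 0"
}}

```text
clock: 9.05
position: [0.396, 0.1735, 0.2122]
ee_rot: [0.096, -0.304, 0.902, -0.29]
contact_force: [0.4, 0.8, -2.8]
width: 0.0069
```

```bash
python3 - <<'E'
from h import *
pour(-.05,.19,0,1)
im,d=snap('top','t4');crop('t4',300,540,80,260,3,'c13')
print(pose()[2]['contact_force'])
E
```

```text
pitch now -0.5472613596623006 lip [0.4843 0.0511 0.1824]
-0.6 1.1 1.9 -0.0105 -0.0732 0.0411 0
[-3.87206949  4.2454586  -4.59916302]
```

View pics/c13.png

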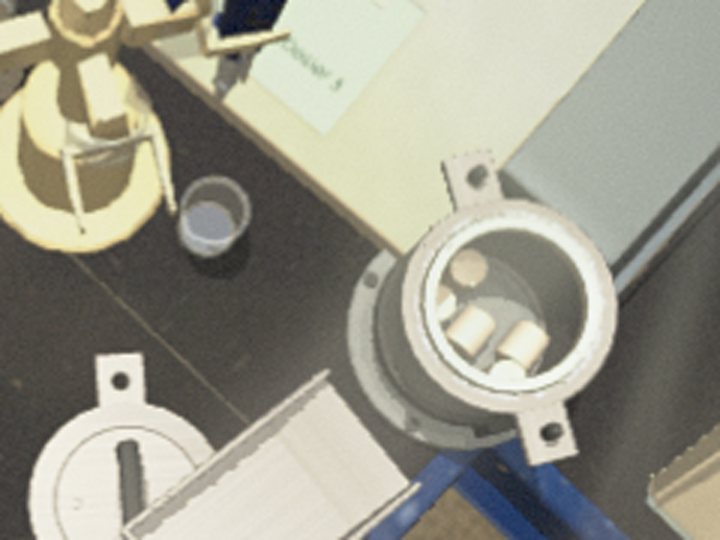

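```bash
python3 - <<'E'
from h import *
crop('t4',435,515,140,225,9,'c14');crop('t4',300,460,190,300,5,'c15')
E
```

```text
(no output)
```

View pics/c14.png

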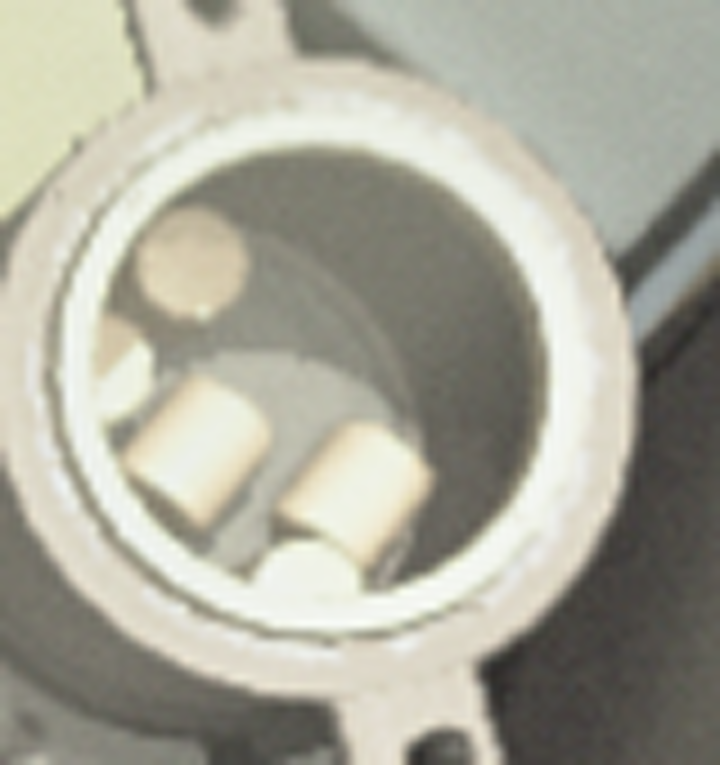

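View pics/c15.png

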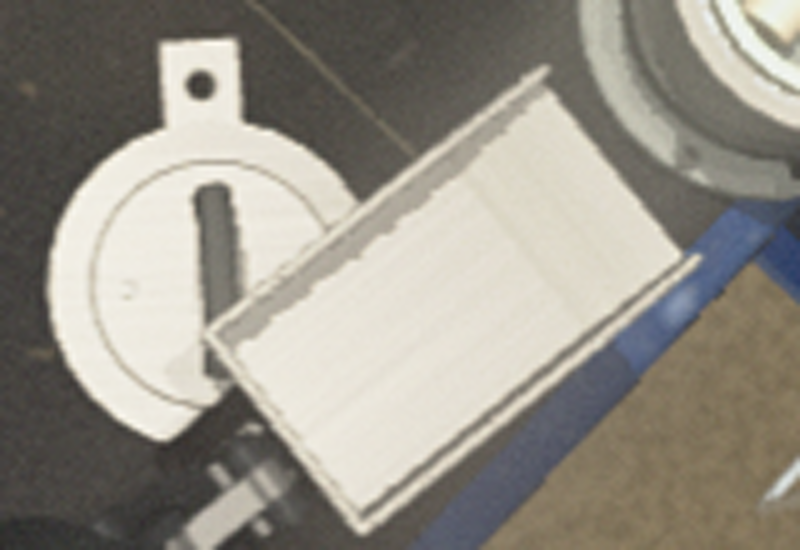

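View pics/t4.png

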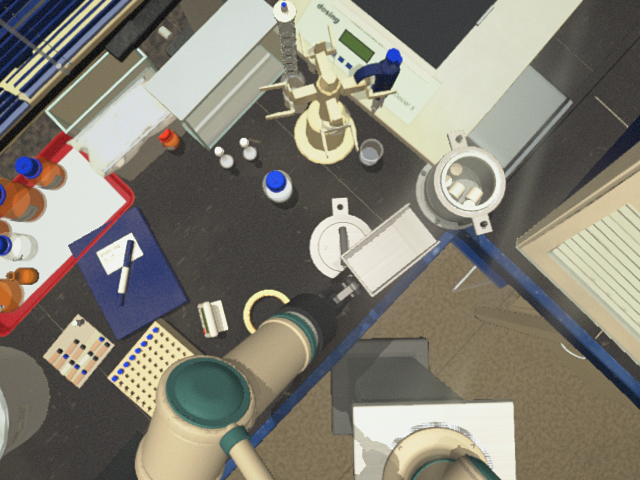

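```bash
python3 - <<'E'
from h import *
R1=grasp_rot(-84.9,0)
# actual grasp orientation at pick
q=[.015,-.041,.954,-.297];Rp=R.from_quat([q[1],q[2],q[3],q[0]]);print((R1.inv()*Rp).as_rotvec(degrees=True))
a=plan(np.array([.4667,.467,.17]),Rp,12,0)
plan(np.array([.4667,.467,.0525]),Rp,4,0,*a)
E
```

```text
[-0.40419368 -0.14238338  0.22332482]
-0.0 1.5 2.2 -0.0196 0.0143 -0.0061 0; -0.0 1.5 2.2 -0.0188 0.0151 -0.0066 0; -0.0 1.5 2.2 -0.0180 0.0158 -0.0071 0; -0.0 1.5 2.2 -0.0172 0.0165 -0.0076 0; -0.0 1.5 2.2 -0.0163 0.0172 -0.0080 0; -0.0 1.5 2.2 -0.0154 0.0178 -0.0084 0; -0.0 1.5 2.2 -0.0145 0.0184 -0.0088 0; -0.0 1.5 2.2 -0.0135 0.0189 -0.0091 0; -0.0 1.5 2.2 -0.0125 0.0195 -0.0095 0; -0.0 1.5 2.2 -0.0115 0.0199 -0.0098 0; -0.0 1.5 2.2 -0.0105 0.0204 -0.0101 0; -0.0 1.5 2.2 -0.0094 0.0208 -0.0103 0
0.0 0.0 0.0 0.0001 0.0167 0.0242 0; 0.0 0.0 0.0 0.0001 0.0167 0.0242 0; 0.0 0.0 0.0 0.0001 0.0167 0.0242 0; 0.0 0.0 0.0 0.0001 0.0167 0.0242 0
```

>>> {"method": "drive_tool", "body": {
  "motion": "0 1.5 2.2 -0.0196 0.0143 -0.006 0; 0 1.5 2.2 -0.019 0.015 -0.0065 0; 0 1.5 2.2 -0.018 0.016 -0.007 0; 0 1.5 2.2 -0.017 0.0165 -0.0075 0; 0 1.5 2.2 -0.0163 0.017 -0.008 0; 0 1.5 2.2 -0.0154 0.018 -0.0085 0; 0 1.5 2.2 -0.0145 0.0185 -0.009 0; 0 1.5 2.2 -0.0135 0.019 -0.009 0; 0 1.5 2.2 -0.0125 0.0195 -0.0095 0; 0 1.5 2.2 -0.0115 0.020 -0.010 0; 0 1.5 2.2 -0.0105 0.0204 -0.010 0; 0 1.5 2.2 -0.0094 0.021 -0.010 0"
}}

```text
clock: 10.6
position: [0.4478, 0.4876, 0.1698]
ee_rot: [0.017, -0.05, 0.955, -0.292]
contact_force: [-0.9, -0.0, -2.4]
width: 0.0071
```

```bash
python3 - <<'E'
from h import *
q=[.015,-.041,.954,-.297];Rp=R.from_quat([q[1],q[2],q[3],q[0]])
a=plan(np.array([.4667,.467,.13]),Rp,3,0)
plan(np.array([.4667,.467,.0525]),Rp,3,0,*a)
E
```

```text
0.2 0.2 0.3 -0.0055 0.0012 0.0152 0; 0.2 0.2 0.3 -0.0055 0.0013 0.0152 0; 0.2 0.2 0.3 -0.0056 0.0014 0.0152 0
0.0 0.0 0.0 0.0001 0.0147 0.0213 0; 0.0 0.0 0.0 0.0001 0.0147 0.0213 0; 0.0 0.0 0.0 0.0001 0.0147 0.0213 0
```

>>> {"method": "drive_tool", "body": {
  "motion": "0.2 0.2 0.3 -0.0055 0.0012 0.015 0; 0.2 0.2 0.3 -0.0055 0.0013 0.015 0; 0.2 0.2 0.3 -0.0056 0.0014 0.015 0; 0 0 0 0 0.0147 0.0213 0; 0 0 0 0 0.0147 0.0213 0; 0 0 0 0 0.011 0.016 0; 0 0 0 0 0 0 0"
}}

```text
clock: 11.48
position: [0.4657, 0.4641, 0.0533]
ee_rot: [0.014, -0.042, 0.954, -0.297]
contact_force: [0.6, 0.5, -2.0]
width: 0.0072
```

```bash
python3 - <<'E'
from h import *
q=[.015,-.041,.954,-.297];Rp=R.from_quat([q[1],q[2],q[3],q[0]])
plan(np.array([.4667,.467,.0485]),Rp,1,0)
plan(np.array([.4667,.467,.0435]),Rp,1,0)
im,d=snap('scene','s7');crop('s7',160,330,160,290,4,'c16')
E
```

```text
-0.0 -0.1 0.1 -0.0013 0.0050 0.0024 0
-0.0 -0.1 0.1 -0.0013 0.0079 0.0065 0
```

View pics/c16.png

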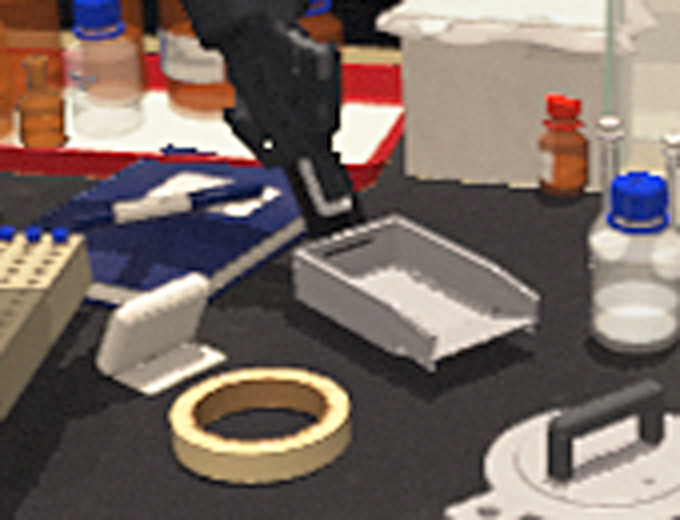

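>>> {"method": "drive_tool", "body": {
  "motion": "0 0 0 0 0.0025 0.0035 0; 0 0 0 0 0.0018 0.0026 0; 0 0 0 0 0.0006 0.0008 0; 0 0 0 0 0 0 0"
}}

```text
clock: 12.02
position: [0.4673, 0.4659, 0.0485]
ee_rot: [0.017, -0.041, 0.954, -0.295]
contact_force: [-0.3, 0.2, -2.4]
width: 0.0071
```

>>> {"method": "drive_tool", "body": {
  "motion": "0 0 0 0 0.0018 0.0026 0; 0 0 0 0 0.0012 0.0016 0; 0 0 0 0 0.0006 0.0008 0; 0 0 0 0 0 0 0"
}}

```text
clock: 12.52
position: [0.4675, 0.4662, 0.0431]
ee_rot: [0.018, -0.041, 0.954, -0.295]
contact_force: [-0.7, 0.8, -0.0]
width: 0.0067
```

>>> {"method": "drive_tool", "body": {
  "motion": "0 0 0 0 0.0006 0.0008 0; 0 0 0 0 0 0 20; 0 0 0 0 0 0 40; 0 0 0 0 0 0 45; 0 0 0 0 0 0 45"
}}

```text
clock: 13.15
position: [0.4679, 0.4658, 0.0428]
ee_rot: [0.018, -0.041, 0.954, -0.296]
contact_force: [-0.0, 0.3, -0.2]
width: 0.0385
```

```bash
python3 - <<'E'
from h import *
im,d=snap('top','t5');crop('t5',150,290,190,290,5,'c17')
E
```

```text
(no output)
```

View pics/c17.png

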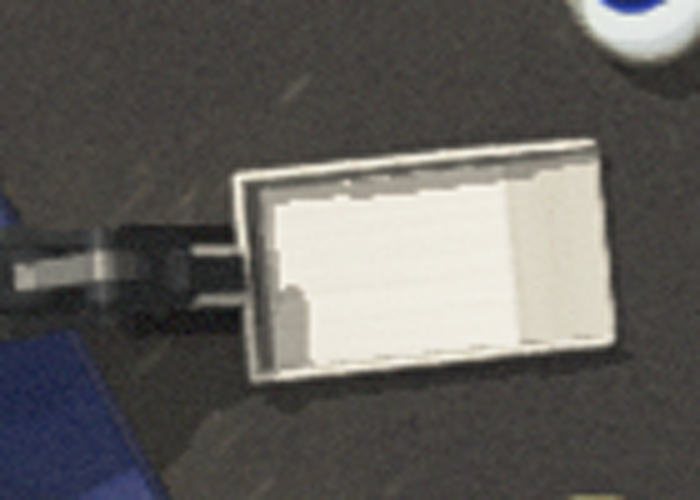

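>>> {"method": "drive_tool", "body": {
  "motion": "0 0 0 0 0 -0.02 45; 0 0 0 0 0 -0.04 45; 0 0 0 0 0 -0.05 45; 0 0 0 0 0 -0.04 45"
}}

```text
clock: 13.7
position: [0.4585, 0.5491, 0.1662]
ee_rot: [0.015, -0.041, 0.953, -0.299]
contact_force: [-1.0, 0.6, 0.3]
width: 0.0383
```

```bash
cat >> h.py <<'E'
def down(yaw): # lid x at yaw deg
    a=np.radians(yaw);x=np.array([-np.cos(a),-np.sin(a),0]);z=np.array([0,0,-1.]);return frame(x,np.cross(z,x),z)
E
python3 - <<'E'
from h import *
plan(np.array([.4613,.1715,.11]),down(2.4),10,45)
snap('top','t6');crop('t6',150,290,190,290,5,'c18')
E
```

```text
-3.5 0.1 0.2 0.0030 -0.0277 0.0261 45; -3.5 0.1 0.2 0.0028 -0.0292 0.0244 45; -3.5 0.1 0.2 0.0027 -0.0307 0.0226 45; -3.5 0.1 0.2 0.0025 -0.0320 0.0207 45; -3.5 0.1 0.2 0.0023 -0.0332 0.0187 45; -3.5 0.1 0.2 0.0022 -0.0343 0.0166 45; -3.5 0.1 0.2 0.0020 -0.0352 0.0145 45; -3.5 0.1 0.2 0.0018 -0.0361 0.0124 45; -3.5 0.1 0.2 0.0016 -0.0368 0.0102 45; -3.5 0.1 0.2 0.0015 -0.0373 0.0079 45
```

View pics/c18.png

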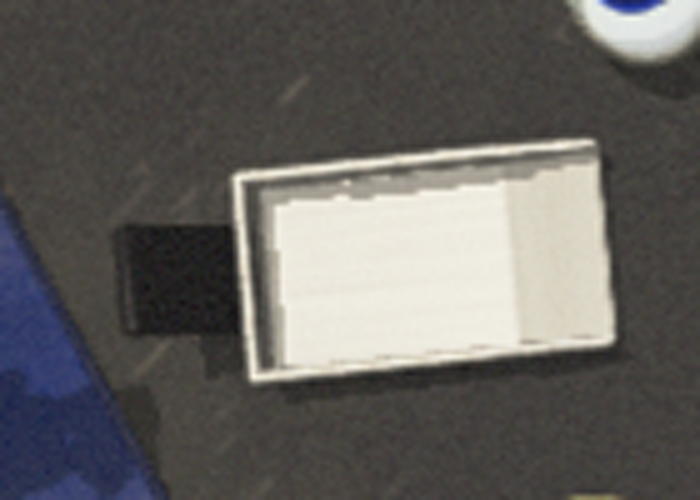

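The tray is empty and lies flat, and the gripper is clear of it. Next the lid.

>>> {"method": "drive_tool", "body": {
  "motion": "-3.5 0 0.2 0.003 -0.028 0.026 45; -3.5 0 0.2 0.003 -0.029 0.0245 45; -3.5 0 0.2 0.0027 -0.031 0.0225 45; -3.5 0 0.2 0.0025 -0.032 0.0205 45; -3.5 0 0.2 0.0023 -0.033 0.0187 45; -3.5 0 0.2 0.002 -0.034 0.0166 45; -3.5 0 0.2 0.002 -0.035 0.0145 45; -3.5 0 0.2 0.002 -0.036 0.0124 45; -3.5 0 0.2 0.0016 -0.037 0.010 45; -3.5 0 0.2 0.0015 -0.037 0.008 45; 0 0 0 0 0 0 45"
}}

```text
clock: 15.12
position: [0.4649, 0.1671, 0.1034]
ee_rot: [0.013, -0.029, 0.999, 0.016]
contact_force: [-0.9, 0.4, -0.6]
width: 0.0385
```

```bash
python3 - <<'E'
from h import *
a=plan(np.array([.4613,.1715,.08]),down(2.4),2,45)
plan(np.array([.4613,.1715,.021]),down(2.4),3,45,*a)
E
```

```text
0.9 0.8 0.4 0.0020 0.0020 0.0117 45; 0.9 0.8 0.4 0.0019 0.0021 0.0117 45
0.0 0.0 0.0 0.0000 0.0000 0.0197 45; 0.0 0.0 0.0 0.0000 0.0000 0.0197 45; 0.0 0.0 0.0 0.0000 0.0000 0.0197 45
```

>>> {"method": "drive_tool", "body": {
  "motion": "0.9 0.8 0.4 0.002 0.002 0.0117 45; 0.9 0.8 0.4 0.002 0.002 0.0117 45; 0 0 0 0 0 0 45"
}}

```text
clock: 15.5
position: [0.4609, 0.1738, 0.0785]
ee_rot: [-0.001, -0.022, 1.0, -0.001]
contact_force: [0.6, 0.4, -0.0]
width: 0.0387
```

```bash
python3 - <<'E'
from h import *
a=plan(np.array([.4613,.1715,.05]),down(2.4),2,45)
plan(np.array([.4613,.1715,.021]),down(2.4),2,45,*a)
snap('scene','s8');crop('s8',240,380,200,320,5,'c19')
E
```

```text
-0.1 -0.1 0.1 -0.0002 -0.0011 0.0142 45; -0.1 -0.1 0.1 -0.0002 -0.0011 0.0142 45
0.0 0.0 0.0 0.0000 0.0000 0.0145 45; 0.0 0.0 0.0 0.0000 0.0000 0.0145 45
```

View pics/c19.png

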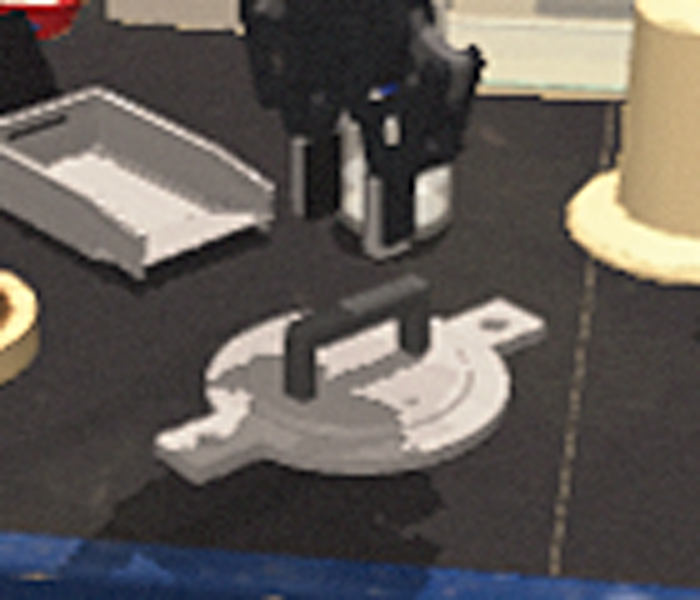

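>>> {"method": "drive_tool", "body": {
  "motion": "0 0 0 0 -0.001 0.014 45; 0 0 0 0 -0.001 0.014 45; 0 0 0 0 0 0.014 45; 0 0 0 0 0 0.01 45; 0 0 0 0 0 0 45"
}}

```text
clock: 16.18
position: [0.4606, 0.1736, 0.0231]
ee_rot: [-0.001, -0.024, 1.0, -0.001]
contact_force: [-0.8, 0.6, 0.7]
width: 0.0383
```

>>> {"method": "drive_tool", "body": {
  "motion": "0 0 0 0 -0.002 0.002 45; 0 0 0 0 0 0 0; 0 0 0 0 0 0 0; 0 0 0 0 0 0 0; 0 0 0 0 0 0 0",
  "newtons": 100
}}

```text
clock: 16.8
position: [0.4613, 0.1716, 0.0219]
ee_rot: [0.0, -0.024, 1.0, -0.001]
contact_force: [-0.4, -0.7, -2.0]
width: 0.0124
```

```bash
python3 - <<'E'
from h import *
a=plan(np.array([.4613,.1716,.09]),down(2.7),4,0)
a=plan(np.array([.567,-.053,.19]),down(13.5),10,0,*a)
E
```

```text
-0.0 0.0 0.0 0.0000 -0.0001 -0.0170 0; -0.0 0.0 0.0 0.0000 -0.0000 -0.0170 0; -0.0 0.0 0.0 0.0000 -0.0000 -0.0170 0; -0.0 0.0 0.0 0.0000 -0.0000 -0.0170 0
0.0 0.0 -1.1 -0.0095 -0.0229 -0.0100 0; 0.0 0.0 -1.1 -0.0091 -0.0231 -0.0100 0; 0.0 0.0 -1.1 -0.0086 -0.0233 -0.0100 0; 0.0 0.0 -1.1 -0.0082 -0.0234 -0.0100 0; 0.0 0.0 -1.1 -0.0077 -0.0236 -0.0100 0; 0.0 0.0 -1.1 -0.0073 -0.0237 -0.0100 0; 0.0 0.0 -1.1 -0.0069 -0.0239 -0.0100 0; 0.0 0.0 -1.1 -0.0064 -0.0240 -0.0100 0; 0.0 0.0 -1.1 -0.0059 -0.0241 -0.0100 0; 0.0 0.0 -1.1 -0.0055 -0.0242 -0.0100 0
```

>>> {"method": "drive_tool", "body": {
  "motion": "0 0 0 0 0 -0.012 0; 0 0 0 0 0 -0.02 0; 0 0 0 0 0 -0.025 0; 0 0 0 0 0 -0.025 0; 0 0 -1 0 -0.012 -0.025 0; 0 0 -1 0 -0.024 -0.025 0; 0 0 -1 0 -0.024 -0.02 0; 0 0 -1 0 -0.024 -0.01 0; 0 0 -1 0 -0.024 0 0; 0 0 -1 0 -0.024 0 0; 0 0 -1 -0.01 -0.024 0 0; 0 0 -1 -0.01 -0.012 0 0"
}}

```text
clock: 18.3
position: [0.4966, 0.0041, 0.1954]
ee_rot: [-0.0, -0.098, 0.995, -0.002]
contact_force: [1.2, 0.6, -2.8]
width: 0.0121
```

```bash
python3 - <<'E'
from h import *
a=plan(np.array([.567,-.053,.19]),down(13.5),5,0)
E
```

```text
-0.0 -0.0 -0.5 -0.0116 -0.0139 0.0011 0; -0.0 -0.0 -0.5 -0.0115 -0.0140 0.0011 0; -0.0 -0.0 -0.5 -0.0114 -0.0141 0.0011 0; -0.0 -0.0 -0.5 -0.0113 -0.0142 0.0011 0; -0.0 -0.0 -0.5 -0.0111 -0.0143 0.0011 0
```

>>> {"method": "drive_tool", "body": {
  "motion": "0 0 -0.5 -0.0116 -0.014 0 0; 0 0 -0.5 -0.0115 -0.014 0 0; 0 0 -0.5 -0.0114 -0.014 0 0; 0 0 -0.5 -0.0113 -0.014 0 0; 0 0 0 -0.008 -0.010 0 0; 0 0 0 0 0 0 0; 0 0 0 0 0 0 0"
}}

```text
clock: 19.18
position: [0.5681, -0.0514, 0.1946]
ee_rot: [-0.001, -0.117, 0.993, -0.001]
contact_force: [0.1, 0.0, -4.3]
width: 0.0118
```

```bash
python3 - <<'E'
from h import *
a=plan(np.array([.567,-.053,.19]),down(13.5),1,0)
snap('top','t7');crop('t7',390,540,110,260,5,'c20')
snap('scene','s9');crop('s9',340,500,170,330,4,'c21')
E
```

```text
-0.1 -0.2 -0.1 0.0014 -0.0013 0.0046 0
```

View pics/c20.png

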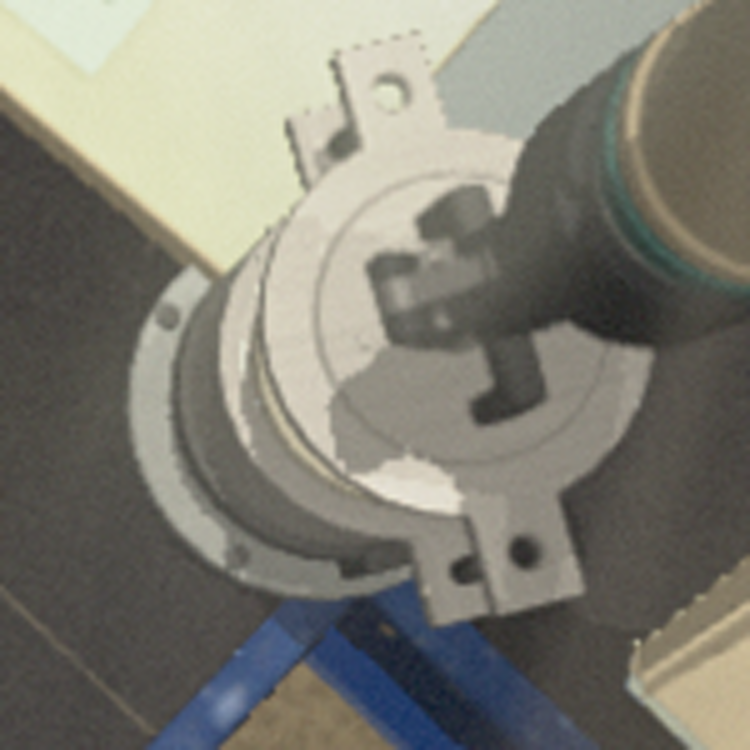

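View pics/c21.png

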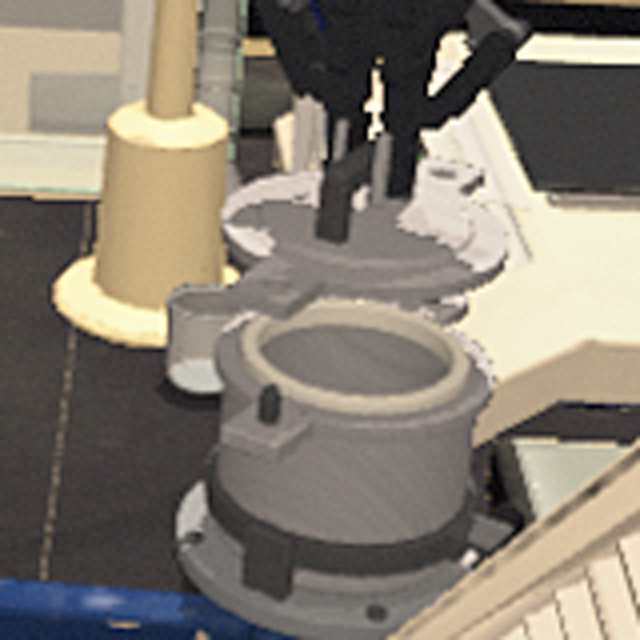

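```bash
python3 - <<'E'
from h import *
a=cv2.imread('pics/t0.png');b=cv2.imread('pics/t4.png')
def c(i,x,y,r=16,s=20): return cv2.resize(i[y-r:y+r,x-r:x+r],None,fx=s/1.0*.9,fy=s*.9,interpolation=cv2.INTER_CUBIC)
# pins around (459,138),(484,224)
m=((a.astype(float)+b)/2).astype('uint8')
o=np.hstack([c(a,459,140,11),c(a,484,222,11)]);o2=np.hstack([c(b,459,140,11),c(b,484,222,11)])
cv2.imwrite('pics/c22.png',cv2.resize(np.vstack([o,o2]),(792,792))[:, :][:600*2])
print(o.shape)
o=np.hstack([cv2.resize(c(a,459,140,11),(400,400)),cv2.resize(c(a,484,222,11),(400,400))]);cv2.imwrite('pics/c22.png',o)
t=cv2.imread('pics/t7.png')
o=np.hstack([cv2.resize(c(t,468,128,11),(400,400)),cv2.resize(c(t,494,220,11),(400,400))]);cv2.imwrite('pics/c23.png',o)
E
```

```text
(396, 792, 3)
```

View pics/c22.png

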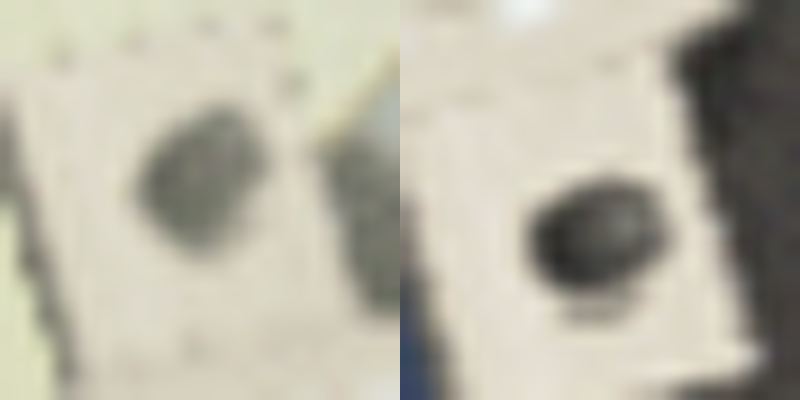

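View pics/c23.png

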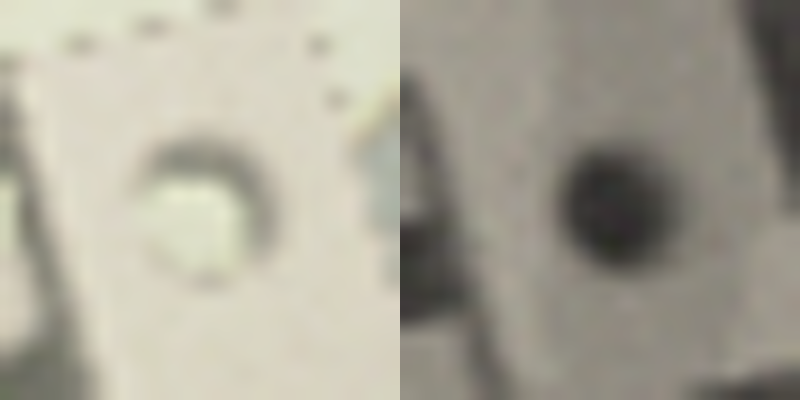

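```bash
cat >> h.py <<'E'
def cz(x,y,X,Y,r=11,S=400): k=2*r/S; return x-r+(X+.5)*k-.5, y-r+(Y+.5)*k-.5
def pair(pa,pb,z,n='top'):
    a=px2w(n,*pa,z=z);b=px2w(n,*pb,z=z);d=a-b
    return (a+b)/2,np.degrees(np.arctan2(d[1],d[0])),np.linalg.norm(d)
E
python3 - <<'E'
from h import *
for z in(.119,.1205,.122):print('jar',pair(cz(459,140,203,180),cz(484,222,198,235),z))
p,r,s=pose()
x=r.apply([1,0,0]);print('tcp',p,np.degrees(np.arctan2(-x[1],-x[0])),r.as_matrix()[:,2])
print('lid',pair(cz(468,128,207,210),cz(494,220,218,207),p[2]-.0219+.008))
# t0 lid on bench
E
```

```text
jar (array([ 0.56813709, -0.05481772,  0.119     ]), np.float64(13.430032333186857), np.float64(0.15915106398642792))
jar (array([ 0.56784984, -0.0543126 ,  0.1205    ]), np.float64(13.43003233318684), np.float64(0.15886647254371355))
jar (array([ 0.56756259, -0.05380748,  0.122     ]), np.float64(13.43003233318686), np.float64(0.15858188110099924))
tcp [ 0.56805328 -0.05131244  0.19479786] 13.411659026959219 [-0.00181024 -0.00249891 -0.99999524]
lid (array([ 0.56780848, -0.05163447,  0.18089786]), np.float64(13.23856987606733), np.float64(0.15965561960597208))
```

```bash
python3 - <<'E'
from h import *
from scipy.optimize import least_squares
from scipy.ndimage import map_coordinates, gaussian_filter
def proj(P):
    m=camera_model('top');K=np.array(m['camera_matrix']);D=np.array(m['D']);T=np.array(m['cam_to_world'])
    c=(P-T[:3,3])@T[:3,:3]; c=c*[1,-1,-1]
    return cv2.projectPoints(c,np.zeros(3),np.zeros(3),K,D)[0][:,0]
def fit(f,c0,R0,z,use,lo,hi,sign=0,gray=True):
    im,d=load(f); g=gaussian_filter(im.astype(float).mean(2),.7) if gray else d.astype(float)
    th=np.radians(use); rr=np.arange(R0-lo,R0+hi,.0002); pts=[]
    for t in th:
        P=np.column_stack([c0[0]+rr*np.cos(t),c0[1]+rr*np.sin(t),np.full(len(rr),z)])
        uv=proj(P); v=map_coordinates(g,[uv[:,1],uv[:,0]],order=1)
        gr=np.gradient(v); gr=gr*sign if sign else abs(gr)
        k=np.argmax(gr); pts.append(P[k,:2])
    pts=np.array(pts)
    s=least_squares(lambda q:np.hypot(*(pts-q[:2]).T)-q[2],[*c0,R0],loss='soft_l1',f_scale=.0007)
    res=np.hypot(*(pts-s.x[:2]).T)-s.x[2]
    return s.x.round(4),np.std(res).round(5),np.median(abs(res)).round(5)
c0=[.5675,-.054]
ang=np.concatenate([np.arange(35,172,3),np.arange(215,352,3)])
for f in('t0','t4'):
    print(f,'flange depth',fit(f,c0,.066,.112,ang,.008,.008,1,False))
    print(f,'ring inner gray',fit(f,c0,.046,.117,np.arange(0,360,3),.006,.006,1,True))
    print(f,'ring outer gray',fit(f,c0,.054,.117,np.arange(0,360,3),.004,.004,-1,True))
    print(f,'flange gray',fit(f,c0,.066,.112,ang,.006,.006,0,True))
# lid flat on bench: disc edge z=.008 radius 66
a2=np.concatenate([np.arange(25,160,3),np.arange(205,340,3)])
print('lid gray t0',fit('t0',[.4615,.1716],.066,.008,a2,.006,.006,-1,True))
E
```

```text
t0 flange depth (array([ 0.5679, -0.0528,  0.0661]), np.float64(0.00082), np.float64(0.00051))
t0 ring inner gray (array([ 0.5684, -0.0541,  0.0456]), np.float64(0.00042), np.float64(0.00023))
t0 ring outer gray (array([ 0.5693, -0.0555,  0.0535]), np.float64(0.00114), np.float64(0.00071))
t0 flange gray (array([ 0.568 , -0.0541,  0.0651]), np.float64(0.00118), np.float64(0.00049))
t4 flange depth (array([ 0.5679, -0.0529,  0.0661]), np.float64(0.00187), np.float64(0.00054))
t4 ring inner gray (array([ 0.5684, -0.0539,  0.0457]), np.float64(0.00109), np.float64(0.00028))
t4 ring outer gray (array([ 0.5693, -0.0556,  0.0535]), np.float64(0.00112), np.float64(0.00069))
t4 flange gray (array([ 0.568 , -0.0541,  0.0651]), np.float64(0.0013), np.float64(0.00049))
lid gray t0 (array([0.4615, 0.1718, 0.0659]), np.float64(0.00043), np.float64(0.00022))
```

>>> {"method": "drive_tool", "body": {
  "motion": "0 -0.2 0 0.0006 -0.0024 0.012 0; 0 0 0 0 0 0.012 0; 0 0 0 0 0 0.006 0; 0 0 0 0 0 0.003 0; 0 0 0 0 0 0 0; 0 0 0 0 0 0 0"
}}

```text
clock: 20.02
position: [0.5667, -0.0531, 0.1592]
ee_rot: [0.0, -0.117, 0.993, -0.001]
contact_force: [0.0, 0.0, -3.4]
width: 0.0124
```

```bash
python3 - <<'E'
from h import *
snap('top','t8');p,r,s=pose();print(p,r.as_matrix().round(4).tolist())
t=cv2.imread('pics/t8.png')
crop('t8',390,540,110,260,5,'c24')
snap('scene','s10');crop('s10',340,480,200,320,5,'c25')
E
```

```text
[ 0.56666718 -0.05311104  0.15921592] [[-0.9725, -0.2328, 0.0004], [-0.2328, 0.9725, -0.0011], [-0.0001, -0.0012, -1.0]]
```

View pics/c24.png

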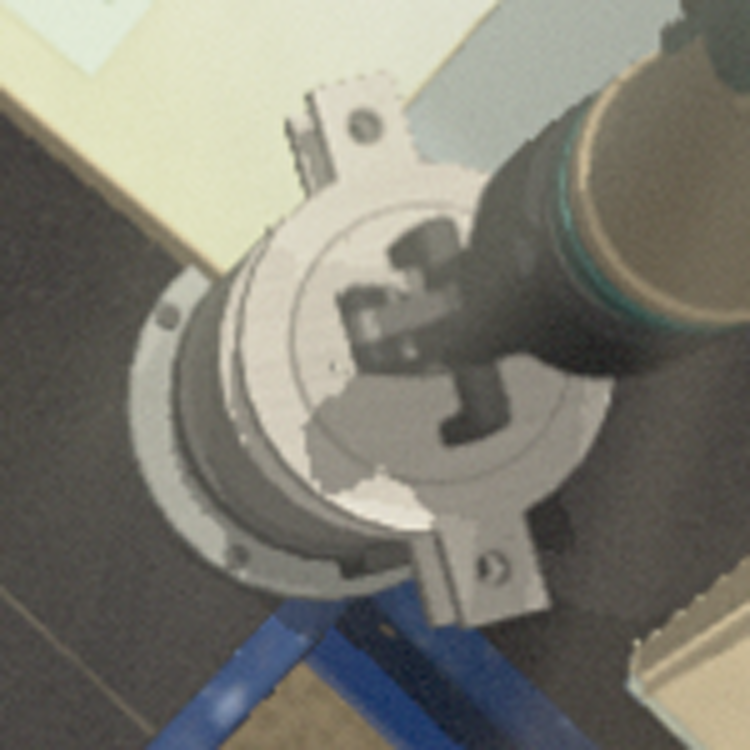

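View pics/c25.png

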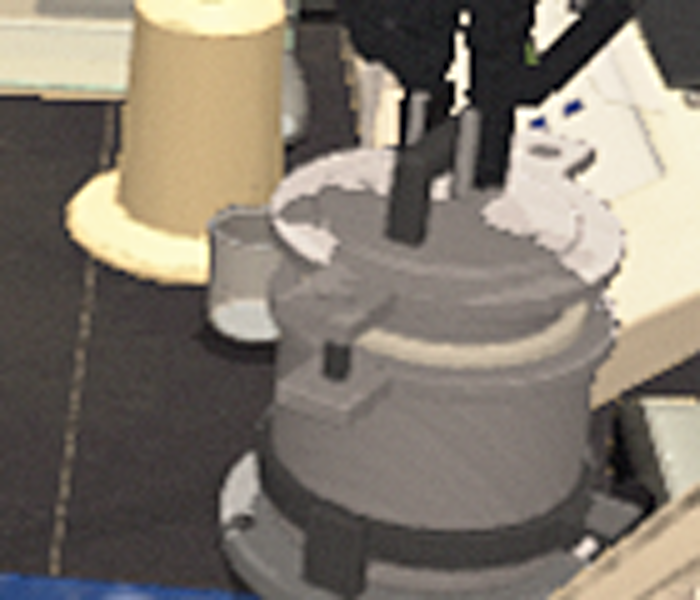

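```bash
cat >> h.py <<'E'
def two(f,ca,cb,o,r=9):
    t=cv2.imread(f'pics/{f}.png')
    g=lambda c:cv2.resize(t[c[1]-r:c[1]+r,c[0]-r:c[0]+r],(400,400),interpolation=cv2.INTER_CUBIC)
    i=np.hstack([g(ca),g(cb)]).astype(float); i=np.clip((i-i.min())/(np.percentile(i,99)-i.min())*255,0,255).astype('uint8'); cv2.imwrite(f'pics/{o}.png',i)
E
python3 - <<'E'
from h import *
two('t8',(463,135),(489,224),'c26')
E
```

```text
(no output)
```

View pics/c26.png

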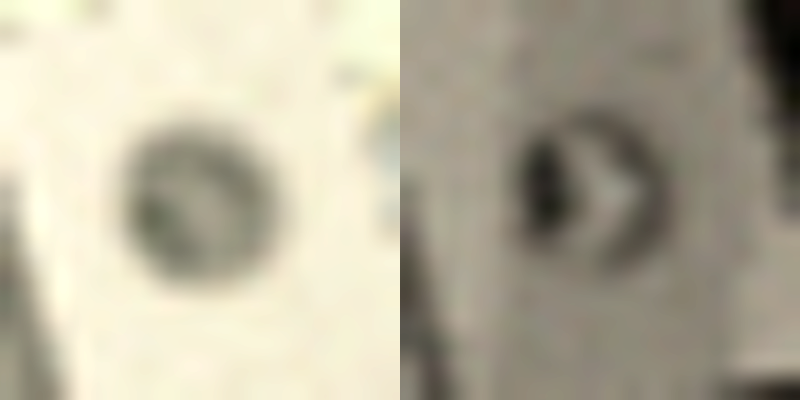

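```bash
cat >> h.py <<'E'
def proj(P,n='top'):
    m=camera_model(n);K=np.array(m['camera_matrix']);D=np.array(m['D']);T=np.array(m['cam_to_world'])
    c=(np.atleast_2d(P)-T[:3,3])@T[:3,:3]; c=c*[1,-1,-1]
    return cv2.projectPoints(c,np.zeros(3),np.zeros(3),K,D)[0][:,0]
def pins(cx,cy,yaw,z):
    a=np.radians(yaw);d=.08*np.array([np.cos(a),np.sin(a)]);return np.array([[cx+d[0],cy+d[1],z],[cx-d[0],cy-d[1],z]])
def tocrop(uv,c,r=9,S=400): k=2*r/S; return ((uv[0]+.5-(c[0]-r))/k-.5,(uv[1]+.5-(c[1]-r))/k-.5)
E
python3 - <<'E'
from h import *
p,r,s=pose()
print('lid',pair(cz(463,135,203,204,9),cz(489,224,194,190,9),p[2]-.0219+.008),p)
for z in(.112,.125,.130):
    u=proj(pins(.568,-.054,13.43,z));print(z,tocrop(u[0],(463,135)),tocrop(u[1],(489,224)))
E
```

```text
lid (array([ 0.56661606, -0.05382497,  0.14540514]), np.float64(13.316912134166078), np.float64(0.1603130234782555)) [ 0.56669231 -0.05308723  0.15930514]
0.112 (np.float64(78.17963873687182), np.float64(307.6892928174284)) (np.float64(47.759757332929595), np.float64(214.56895292647718))
0.125 (np.float64(125.60090158509215), np.float64(262.6450980705078)) (np.float64(104.34527371479544), np.float64(197.53539154303533))
0.13 (np.float64(144.21756780206104), np.float64(244.9607365254156)) (np.float64(126.56828460127579), np.float64(190.84499957424018))
```

>>> {"method": "drive_tool", "body": {
  "motion": "0 0 0 -0.0014 -0.0004 0.001 0; 0 0 0 0 0 0 0"
}}

```text
clock: 20.38
position: [0.5686, -0.0533, 0.1587]
ee_rot: [0.001, -0.117, 0.993, -0.001]
contact_force: [0.6, 0.3, -2.7]
width: 0.0119
```

```bash
python3 - <<'E'
from h import *
snap('top','t9');p,r,s=pose();print(p,s['contact_force'])
two('t9',(463,135),(489,224),'c27')
E
```

```text
[ 0.56855967 -0.05323279  0.15873269] [-0.70572775 -0.62835643 -2.70711733]
```

View pics/c27.png

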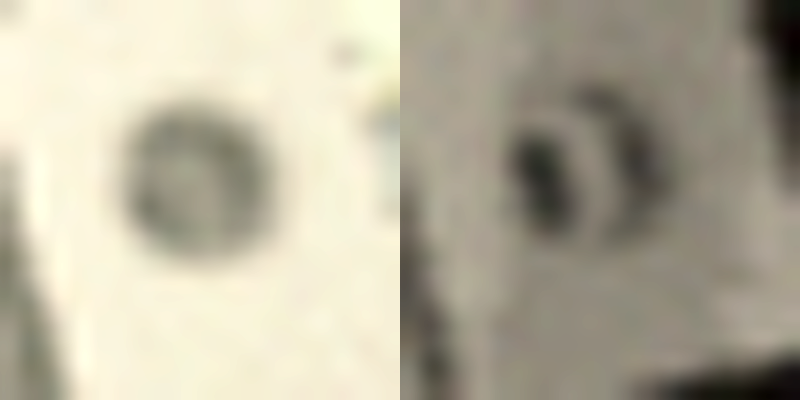

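```bash
python3 - <<'E'
from h import *
P=[pose()[0] for _ in range(3)];print(P)
z=.1587-.0219+.008
print('lid',pair(cz(463,135,198,181,9),cz(489,224,190,168,9),z))
for zz in(.130,z):
    u=proj(pins(.568,-.054,13.43,zz));print(zz,tocrop(u[0],(463,135)),tocrop(u[1],(489,224)))
E
```

```text
[array([ 0.56855967, -0.05323279,  0.15873269]), array([ 0.56855967, -0.05323279,  0.15873269]), array([ 0.56855967, -0.05323279,  0.15873269])]
lid (array([ 0.56852364, -0.05377008,  0.1448    ]), np.float64(13.331201267465127), np.float64(0.16058745098152938))
0.13 (np.float64(144.21756780206104), np.float64(244.9607365254156)) (np.float64(126.56828460127579), np.float64(190.84499957424018))
0.1448 (np.float64(200.59950072609436), np.float64(191.39930162761914)) (np.float64(193.90213149970052), np.float64(170.57109991801698))
```

>>> {"method": "drive_tool", "body": {
  "motion": "0 0 0 0.0004 0 0.004 0; 0 0 0 0 0 0.003 0; 0 0 0 0 0 0 0"
}}

```text
clock: 20.8
position: [0.568, -0.0533, 0.1511]
ee_rot: [0.001, -0.117, 0.993, -0.001]
contact_force: [-0.3, -0.0, -3.3]
width: 0.0124
```

```bash
python3 - <<'E'
from h import *
snap('top','t10');p,r,s=pose();print(p,s['contact_force'],s['moment'])
two('t10',(463,137),(489,225),'c28')
z=p[2]-.0219+.008
for zz in(.130,z):
    u=proj(pins(.568,-.054,13.43,zz));print(zz,tocrop(u[0],(463,137)),tocrop(u[1],(489,225)))
E
```

```text
[ 0.56801491 -0.05331846  0.15123821] [ 0.2876782  -0.85830888 -3.07529926] [0.03452737 0.05780507 0.00449243]
0.13 (np.float64(144.21756780206104), np.float64(200.51629208097114)) (np.float64(126.56828460127579), np.float64(168.62277735201795))
0.13733820878461347 (np.float64(171.93121448037124), np.float64(174.18959102629924)) (np.float64(159.6595561932426), np.float64(158.65963811666276))
```

View pics/c28.png

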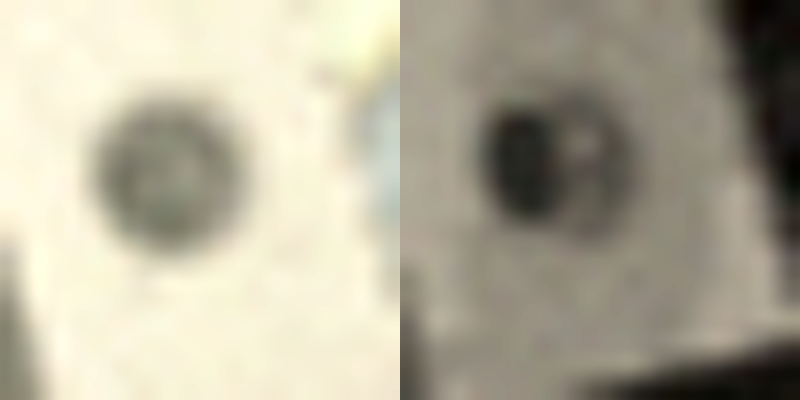

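>>> {"method": "drive_tool", "body": {
  "motion": "0 0 0 0 0 0.003 0; 0 0 0 0 0 0.002 0; 0 0 0 0 0 0 0"
}}

```text
clock: 21.22
position: [0.5681, -0.0533, 0.1459]
ee_rot: [0.001, -0.117, 0.993, -0.001]
contact_force: [0.3, 0.2, -3.6]
width: 0.0123
```

>>> {"method": "drive_tool", "body": {
  "motion": "0 0 0 0 0 0.003 0; 0 0 0 0 0 0.002 0; 0 0 0 0 0 0 0"
}}

```text
clock: 21.6
position: [0.5681, -0.0534, 0.1406]
ee_rot: [0.001, -0.117, 0.993, -0.001]
contact_force: [1.3, 0.5, -4.4]
width: 0.0123
```

>>> {"method": "drive_tool", "body": {
  "motion": "0 0 0 0 0 0.0015 0; 0 0 0 0 0 0.001 0; 0 0 0 0 0 0.001 0; 0 0 0 0 0 0 0"
}}

```text
clock: 22.1
position: [0.5683, -0.0534, 0.1388]
ee_rot: [0.001, -0.117, 0.993, -0.001]
contact_force: [0.6, -0.9, -3.0]
width: 0.0122
```

>>> {"method": "drive_tool", "body": {
  "motion": "0 0 0 0 0 0.0015 0; 0 0 0 0 0 0.0015 0; 0 0 0 0 0 0 0"
}}

```text
clock: 22.48
position: [0.5683, -0.0534, 0.137]
ee_rot: [0.002, -0.117, 0.993, -0.001]
contact_force: [-0.8, 0.9, -1.3]
width: 0.0121
```

>>> {"method": "drive_tool", "body": {
  "motion": "0 0 0 0 0 0.002 0; 0 0 0 0 0 0.002 0; 0 0 0 0 0 0.002 0"
}}

```text
clock: 22.85
position: [0.5684, -0.0534, 0.1338]
ee_rot: [0.002, -0.117, 0.993, -0.001]
contact_force: [-5.8, 1.2, 16.5]
width: 0.0118
```

>>> {"method": "drive_tool", "body": {
  "motion": "0 0 0 0 0 0.002 0; 0 0 0 0 0 0.002 0; 0 0 0 0 0 0 0"
}}

```text
clock: 23.22
position: [0.5684, -0.0534, 0.134]
ee_rot: [0.004, -0.117, 0.993, -0.002]
contact_force: [-0.8, 0.1, -1.4]
width: 0.0122
```

>>> {"method": "drive_tool", "body": {
  "motion": "0 0 0 0 0 0.003 0; 0 0 0 0 0 0.003 0; 0 0 0 0 0 0.003 0; 0 0 0 0 0 0.003 0"
}}

```text
clock: 23.72
position: [0.5686, -0.0535, 0.1338]
ee_rot: [0.006, -0.117, 0.993, -0.003]
contact_force: [-6.5, 0.2, 20.0]
width: 0.0123
```

```bash
python3 - <<'E'
from h import *
im,d=snap('top','t11');C=cloud('top',d);p,r,s=pose();print(p,s['contact_force'],s['moment'],r.as_matrix()[:,2])
crop('t11',390,540,110,260,5,'c29')
snap('scene','s11');crop('s11',350,470,210,310,6,'c30')
E
```

```text
[ 0.56859432 -0.05346624  0.1337785 ] [-6.73483135  0.84622096 19.23536529] [ 0.27854919  1.36495602 -0.03876692] [ 0.01310226 -0.00471778 -0.99990303]
```

View pics/c29.png

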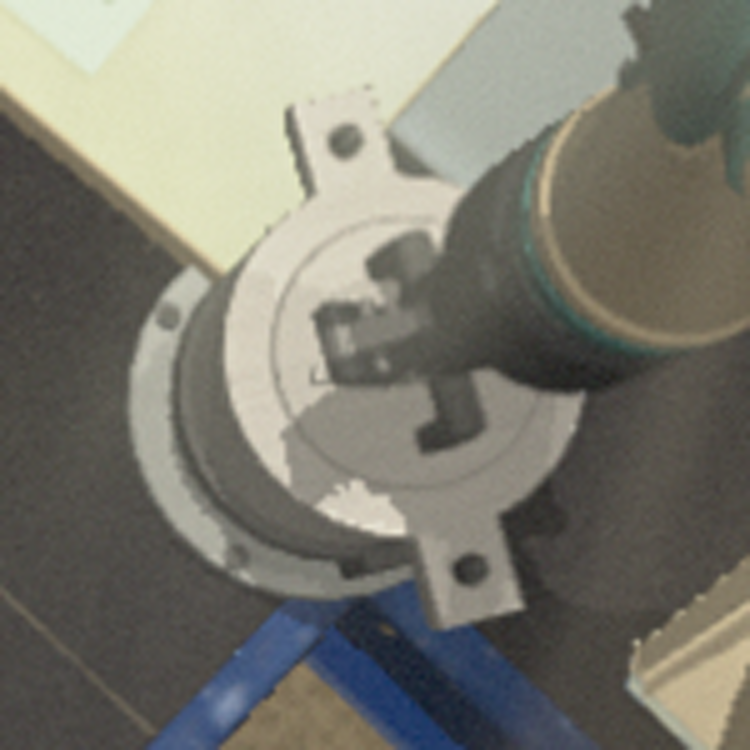

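View pics/c30.png

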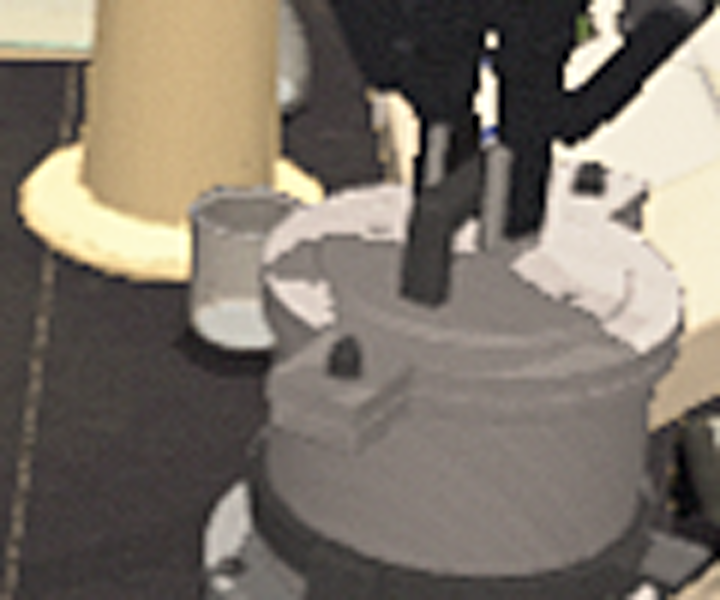

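>>> {"method": "drive_tool", "body": {
  "motion": "0 0 0 0 0 0 0; 0 0 0 0 0 0 15; 0 0 0 0 0 0 30; 0 0 0 0 0 0 40; 0 0 0 0 0 0 40"
}}

```text
clock: 24.45
position: [0.5699, -0.0538, 0.1327]
ee_rot: [0.007, -0.117, 0.993, -0.003]
contact_force: [-0.5, 0.1, 1.2]
width: 0.0342
```

>>> {"method": "drive_tool", "body": {
  "motion": "0 0 0 0 0 -0.012 40; 0 0 0 0 0 -0.02 40; 0 0.8 0 0 0 -0.02 40; 0 0 0 0 0 -0.01 40; 0 0 0 0 0 0 40"
}}

```text
clock: 25.08
position: [0.5699, -0.0536, 0.1987]
ee_rot: [0.001, -0.117, 0.993, -0.005]
contact_force: [-0.9, -0.1, 0.1]
width: 0.0344
```

```bash
python3 - <<'E'
from h import *
im,d=snap('top','t12');C=cloud('top',d);p,r,s=pose();print(p,r.as_matrix()[:,2].round(4))
crop('t12',390,540,110,260,5,'c31')
snap('scene','s12');crop('s12',350,470,210,310,6,'c32')
# plane of lid ears and disc edge
Q=C.reshape(-1,3);q=Q-[.568,-.054,0];rad=np.hypot(q[:,0],q[:,1])
M=(rad<.064)&(rad>.054)&(Q[:,2]>.108)&(Q[:,2]<.135)
for k in range(5):
    A=np.c_[q[M][:,:2],np.ones(M.sum())];s_,*_=np.linalg.lstsq(A,Q[M][:,2],rcond=None)
    res=Q[:,2]-np.c_[q[:,:2],np.ones(len(q))]@s_; M=M&(abs(res)<.003)
print('edge plane',M.sum(),s_,'deg',np.degrees(s_[:2]), res[M].std())
e=np.array([np.cos(np.radians(13.43)),np.sin(np.radians(13.43))])
for sg in(1,-1):
    c=sg*.08*e; dd=np.hypot(q[:,0]-c[0],q[:,1]-c[1]); N=(dd<.013)&(dd>.0085)&(Q[:,2]>.1)&(Q[:,2]<.14);print('ear',sg,N.sum(),np.median(Q[N][:,2]))
E
```

```text
[ 0.56954109 -0.05354334  0.19819816] [ 0.0024 -0.0085 -1.    ]
edge plane 943 [ 0.00093253 -0.00059243  0.1209048 ] deg [ 0.05343027 -0.03394399] 0.0012917947787313235
ear 1 89 0.12083654344219508
ear -1 93 0.12058954129481358
```

View pics/c31.png

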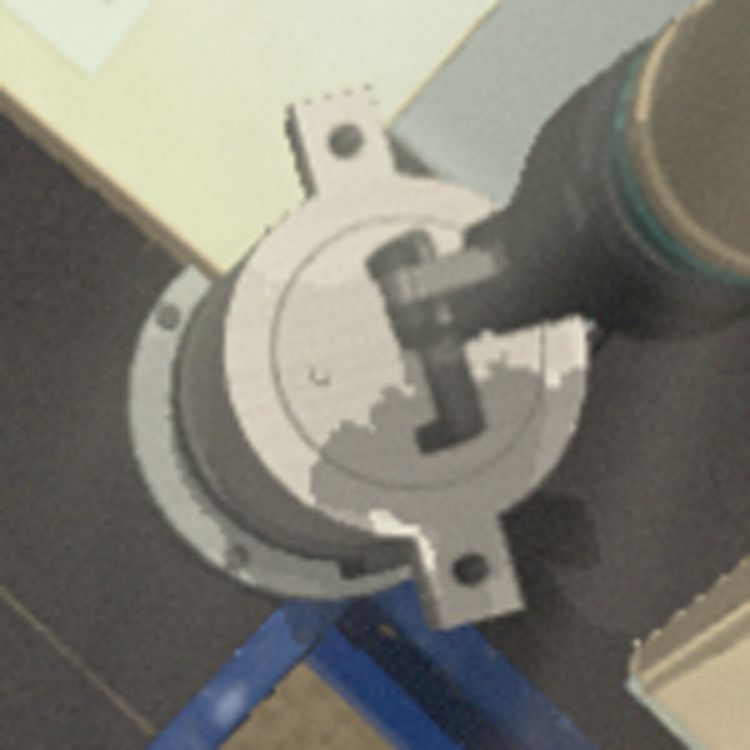

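View pics/c32.png

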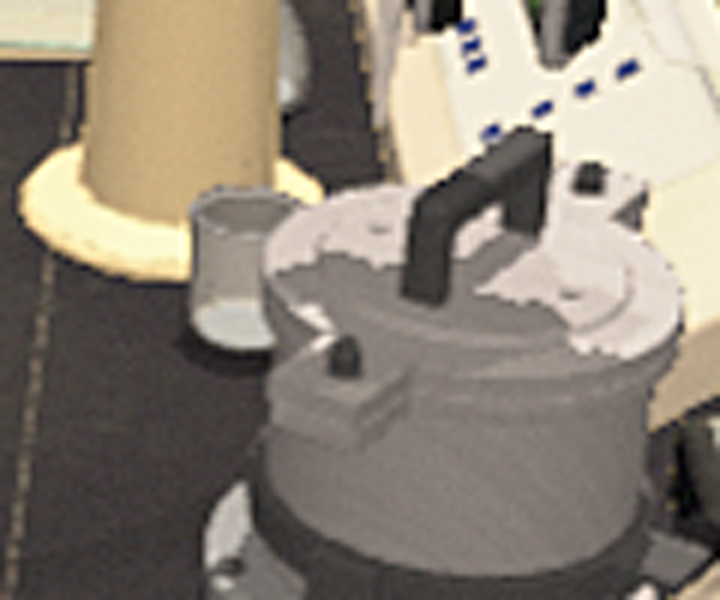

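The lid lies level, its edge at about z = 0.121 against an expected 0.120, with both pins showing through. As a check I'll press once more from above on the bar with closed fingers.

>>> {"method": "drive_tool", "body": {
  "motion": "0 0 0 0.001 0 0 0; 0 0 0 0 0 0 0; 0 0 0 0 0 0.012 0; 0 0 0 0 0 0.012 0; 0 0 0 0 0 0.004 0; 0 0 0 0 0 0 0"
}}

```text
clock: 25.92
position: [0.5659, -0.0536, 0.1643]
ee_rot: [-0.003, -0.117, 0.993, -0.003]
contact_force: [0.4, 0.8, 0.2]
width: -0.0001
```

>>> {"method": "drive_tool", "body": {
  "motion": "0 0 0 0 0 0.002 0; 0 0 0 0 0 0.002 0; 0 0 0 0 0 0.003 0; 0 0 0 0 0 0.003 0; 0 0 0 0 0 0.003 0"
}}

```text
clock: 26.55
position: [0.5667, -0.0538, 0.159]
ee_rot: [-0.0, -0.117, 0.993, -0.004]
contact_force: [-4.8, 0.9, 15.3]
width: -0.0002
```

>>> {"method": "drive_tool", "body": {
  "motion": "0 0 0 0 0 0.005 0; 0 0 0 0 0 0.005 0; 0 0 0 0 0 0.005 0"
}}

```text
clock: 26.92
position: [0.5667, -0.0538, 0.1589]
ee_rot: [0.004, -0.118, 0.993, -0.006]
contact_force: [-8.0, 2.7, 25.0]
width: 0.0001
```

>>> {"method": "drive_tool", "body": {
  "motion": "0 0 0 0 0 -0.004 0; 0 0 0 0 0 -0.02 0; 0 0 0 0 0 -0.04 0; 0 0 0 0 0 -0.05 0; 0 0 0 0.03 0 -0.04 0; 0 0 0 0.05 0 0 0; 0 0 0 0.05 0 0 0; 0 0 0 0.03 0 0 0; 0 0 0 0 0 0 0"
}}

```text
clock: 28.05
position: [0.4068, -0.0908, 0.3178]
ee_rot: [0.007, -0.118, 0.993, -0.008]
contact_force: [0.6, -0.7, -0.5]
width: 0.0002
```

```bash
python3 - <<'E'
from h import *
im,d=snap('top','t13');C=cloud('top',d);p,r,s=pose();print(p,s['contact_force'])
snap('scene','s13')
Q=C.reshape(-1,3);q=Q-[.568,-.054,0];rad=np.hypot(q[:,0],q[:,1])
M=(rad<.064)&(rad>.054)&(Q[:,2]>.108)&(Q[:,2]<.135)
for k in range(5):
    A=np.c_[q[M][:,:2],np.ones(M.sum())];s_,*_=np.linalg.lstsq(A,Q[M][:,2],rcond=None)
    res=Q[:,2]-np.c_[q[:,:2],np.ones(len(q))]@s_; M=M&(abs(res)<.003)
print('edge plane',M.sum(),s_)
im0,d0=load('t0');
for nm,(u,v) in dict(beaker=(371,152),bottle=(277,185),tape=(269,315),timer=(212,318)).items():
    a=im0[v-25:v+25,u-30:u+30].astype(int);b=im[v-25:v+25,u-30:u+30].astype(int);print(nm,abs(a-b).mean().round(2))
E
```

```text
[ 0.40802425 -0.09078096  0.31783764] [0.0154146  0.01986229 0.21371992]
edge plane 1086 [-0.00146139  0.00048741  0.12095747]
beaker 2.78
bottle 2.9
tape 2.61
timer 2.71
```

View pics/t13.png

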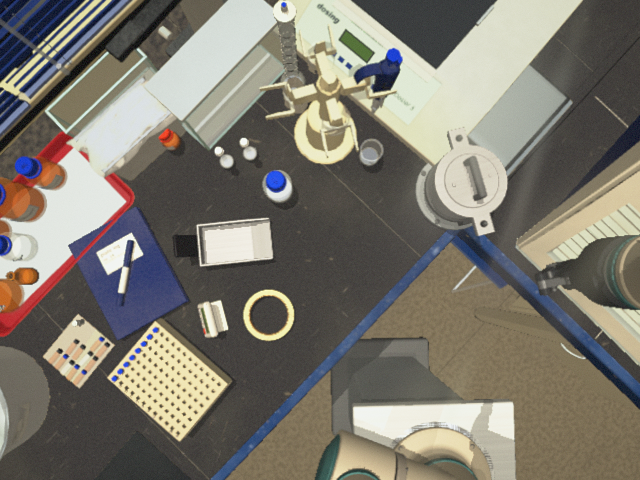

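View pics/s13.png

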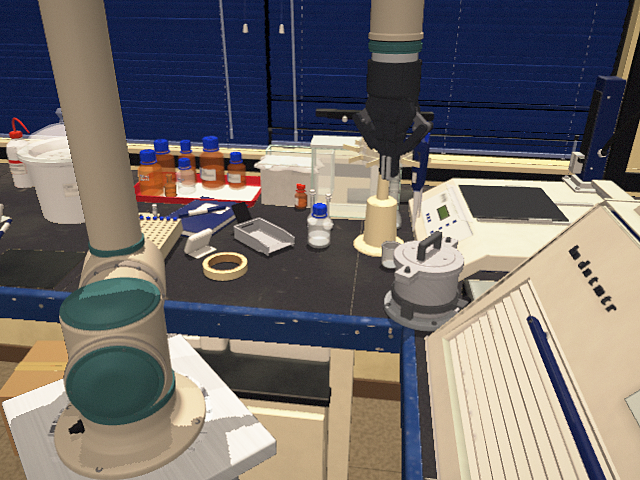

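The top view shows the lid on the jar at (468,190) with its ears over the pins, and the empty tray flat at (232,243). The bystanders are unmoved and I see no stray cylinder. The arm is clear, so I'm handing in.

```bash
python3 -c "
from rig import *
print(sign_off())"
```

```text
the job is handed in; nothing more can be done
None
```

I tipped the cylinders into the jar, set the empty tray back flat on the bench, and closed the jar. I handed in at about 28 s.

- **Tray:** It lies flat about 13 mm from where it started, and the camera showed it empty before and after it was set down.
- **Cylinders:** After pouring I could see five of the six in the jar. The sixth was not on the bench, in the tray or beside the jar in either view, so I take it to be in the part of the jar hidden by the near wall. I could not confirm that directly.
- **Lid:** Both pins came through their holes with no contact force on the way down. I pressed it down with about 20 N, then again on the bar with 25 N, and it stopped moving.
    - The top of the bar was at 0.159 m, as expected for a lid fully home.
    - The depth image showed the lid level to about 0.1°. Its edge read 0.121 m against 0.120 m expected, and the bare rim had read 0.8 mm high in the same way.
- **Bystanders:** The before-and-after pictures around the beaker, bottle, tape and timer match to within image noise. The arm was clear of everything at the end.

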